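# Load e-bike controller boards into the test bed

## Robot

A 7-joint arm with a two-finger parallel gripper is mounted at the origin on the work surface. World frame = base frame: x ahead of the robot, y to its left, z up, the work surface at z = 0. Lengths are in m, angles in rad, forces in N, time in s.
With the tool pointing down it reaches from about 0.425 to 0.925 m from the base axis. Payload 6.8 kg.
Tool frame: the origin (TCP) lies at the very end of the fingers, on their centre line; the grasp point (between the pads) lies 19 mm behind it; z points along the fingers, y is the direction in which the jaws open and shut (so a half turn about z gives the same grasp; the last joint's range is limited). The gripper opens to 85 mm and grips with 20 to 120 N. Pads are 22 mm wide; open, the fingers measure 114 mm over their backs; the gripper's body (76 mm by 85 mm) begins 54 mm behind the grasp point. The pads swing forward as they close: fully open they stand 13 mm farther back than shut.
Start: joints at [-1.371, 0.477, 0.022, 1.555, -0.011, 1.109, -0.083], TCP at [0.204, 0.643, 0.231] pointing down, gripper open.
Joint ranges: [-2.96, 2.96], [-0.34, 2.1], [-1.41, 1.46], [0.24, 2.44], [-1.37, 4.51], [0.17, 1.92], [-2.96, 2.96]. Speed limits (rad/s): [2.39, 2.39, 3.14, 3.14, 3.14, 3.14, 3.14].

## Interface

Orientations are given as a unit quaternion [w, x, y, z].
In Python, from bench import readout, viewer, job gives the robot as it stands.
- The arm moves only by the tool move_arm, never from a script. Its argument "increments" is a list of rows, each a list of 7 numbers: the shift along the tool's x, y, z in m, then the turn, a rotation vector about the tool's x, y, z in rad, then the opening, from -1 (shut) to 1 (fully open). A call has 1 to 20 rows; each row is the pose to reach, as a shift and turn from the pose measured when the call began, along the tool's axes at that moment; what a row does not reach only later rows make up. A row lasts 1/10 s, in which the tool goes at most 50 mm and 8.59 degrees, less where a joint would pass 70% of its speed; a pose out of reach is approached as far as the arm can. A call with a gripper value outside its range is refused whole. The fingers move at their own pace and stop on an object; the grip force is fixed at half the most. Time passes only in rows, so rows that repeat a pose let the fingers close. It gives the time, the measured TCP pose, the force and the opening at its end, in the units of the state.
- readout.sense(): the state, without advancing time (a new reading comes with each control period).
- viewer.grab_frame(name): name is "scene" or "top"; returns (picture, depth): 384x512x3 uint8, red, green, blue; 384x512 float32, m along the optical axis (not along the pixel's ray), 0 where there is no reading.
- viewer.camera_model(name): a dict with "camera_matrix" (3x3 intrinsics, pixels), "eye" and "attitude" of the camera in the world. Camera axes: x right, y down, z forward; pixel columns grow to the right and rows downward; lengths in m; the calibration is good to about 2 mm. A picture is of the moment at which its call begins. camera_model takes no time and is no camera call.
- job.finish_job(): hands the job in, once; it reports no verdict.
The state is a dict: "t": time; "joint_positions": joint angles; "dq": joint speeds; "joint_efforts": joint torques, N m; "tcp_pos": TCP position; "tcp_rot": TCP orientation; "contact_force": force on the tool from outside, world axes, zero at the start; "torque": the same for the moment, N m; "opening": opening from 0.0 (shut) to 1.0 (fully open).
Only numpy, scipy, OpenCV 4.12 (cv2) and the standard library are available. Lean on these libraries where they do the work, as an engineer would, in place of code of your own. Each camera call takes 0.05 s, during which the arm holds its last target.

## Task

Swing the test bed's hold-down bar up and back until it stands well open, then slide every circuit board up out of the slotted rack and fit each into a bay of its own, component side up: hook its nose edge under the lip at the back of the bay (the side away from the rack), then lower the handle end until the board lies flat behind the sill. With all boards in, swing the bar fully shut over them and, last of all, throw the supply lever fully over, away from the robot; do not knock over the oil bottle or the grease tin.

Things in the scene. Friction and masses are not known exactly. Their poses are not given: they have to be found in the camera images.
- board1: green controller board, up to four alike (absent: None): plate 100 (x) x 64 (y) x 5 mm, 160 g. Origin: centre of the plate's underside. z: normal, out of the component side (parts up to 14 mm above the underside, within 15 mm of the x axis, x -4 to 39 mm). +x: to the plain nose edge (x = 50); -x: to the wire handle. Starts in a rack slot: nose down, components facing the bed
- board2: another board exactly like board1 (may be absent: None)
- board3: another board exactly like board1 (may be absent: None)
- board4: another board exactly like board1 (may be absent: None)
- board1_handle (a point): middle of the handle's cross bar, at x = -90, y = 0, z = 9 mm of the board: round steel wire 8 mm thick along the board's y, between side wires at y = +-24 mm that run from x = -90 to -42 mm at z = 9; open gap from bar to plate 36 mm. In a firm pinch the board keeps its angle; pressing its nose (1 to 4 N) turns the round bar between the pads
- board2_handle (a point): the same point of the handle of board2
- board3_handle (a point): the same point of the handle of board3
- board4_handle (a point): the same point of the handle of board4
- rack: loose grey rack, 280 (x) x 84 (y) x 72 mm, 1.2 kg. Origin: centre of underside; z up, x roughly to the robot's left. Four slots, feet at rack x = -96, -32, 32, 96 mm on its 10 mm floor, 66 mm long, leaning 20 degrees, tops to -x: a board's +x is (sin 20, 0, -cos 20) of the rack, and it comes out the reverse way. Slot 9 mm wide, side play 4 mm; handles 145 mm above the bench, 64 mm apart
- bed: fixed aluminium test bed, 118 (x) x 240 (y) mm, with a grey foot for the lever behind its lip. Origin: centre of the underside, on the bench; x points to the lip side, away from the rack (roughly to the robot's left), z up; y points roughly to the robot. Three bays side by side along y
- bay1 (a point): centre of the floor of bay 1 (bed y = -78 mm), 20 mm above the bench, axes as the bed's. Bay 106 mm long (x -53 to 53) and 72 wide between partitions 10 high. Back end: a lip overhangs x 41 to 53, underside 12 mm and top 18 mm above the floor. Front end: a sill, x -59 to -53, 4 mm high; there the bed ends, and a seated board's handle juts out over the bench
- bay2 (a point): centre of the floor of bay 2 (bed y = 0 mm), 20 mm above the bench, axes as the bed's. Same as bay1
- bay3 (a point): centre of the floor of bay 3 (bed y = 78 mm), 20 mm above the bench, axes as the bed's. Same as bay1
- bar (a joint): hold-down bar's hinge angle in rad: 0 = shut (bar lies across all three bays, 6.5 mm above their floors, at bed x = -22 mm), growing as it swings up and back towards the lip side, to 1.6 (upright, over the lip). It starts near shut; a stiff hinge (0.3 N m of friction) holds it wherever it is left, so it does not fall
- bar_handle (a point): middle of the round rubber grip of the bar: 10 mm thick, running along the bed's y for 60 mm between two posts, 34 mm above the bar's top when shut. It swings with the bar
- bar_hinge (a point): centre of the bar's hinge axis, which runs along the bed's y (fixed on the bed at x = 62, z = 40 mm); the grip's circle about it is 89 mm in radius
- lever (a joint): supply lever's angle in rad: starts near 0 (leaning towards the robot), 1.0 = fully over, leaning away from the robot (it swings along bed -y). It stays where it is left; light to push (about 1 N)
- lever_tip (a point): centre of the black ball (26 mm diameter) on the end of the lever; it swings in a circle of 80 mm radius about a pivot 42 mm above the bench, at bed x = 110, y = 85 mm
- oil_bottle: white plastic oil bottle, 56 mm diameter, 150 mm high, standing loose; origin at the centre of its foot
- grease_tin: squat white tin, 74 mm diameter, 55 mm high, standing loose; origin at the centre of its foot
Not all that is in view belongs to the job. Leave any pink look-alike of the board2 alone. What is shaped like the board3 but yellow is not meant.

How it is judged:
By the outcome, as a careful person would: the job done as asked, in the order asked, and still so for the second after the job is handed in, with the robot touching nothing.
Of board1, board2, board3, board4 only 2 to 3 are there at a start; the rules pass over those that are not, and their reading is None.
At some moment in a run one of rack may be knocked a few centimetres aside while the robot is not near it.
Once in a run the grip may slacken for a moment while it holds something.
It also fails if it takes over 210 s, if anything falls off the work surface, if the arm or the gripper's body presses on something with over 40 N, if the wrist force passes 120 N, or if a joint passes its speed limit or range.

## Working session

There is one attempt and no reset: what is moved stays moved. The work goes in short steps, Python scripts to look and compute and a tool call to move; the robot and the scene stay as the last step left them, time stands still between calls to the robot, and variables do not carry over. Pictures are saved under pics/ and viewed, and the job is handed in when it is done.

Besides the shell and the picture viewer there is one more tool, called by a JSON object that holds its "name" and its "arguments". move_arm: Moves the arm, as the interface text tells. Its arguments: {"type":"object","properties":{"increments":{"type":"array"}},"required":["increments"]}

```bash
ls; mkdir -p pics; cat > h.py <<'E'
import numpy as np, cv2
from bench import readout, viewer, job
from scipy.spatial.transform import Rotation as R
def grab(n,fn=None):
    p,d=viewer.grab_frame(n)
    if fn: cv2.imwrite('pics/'+fn,cv2.cvtColor(p,cv2.COLOR_RGB2BGR))
    np.savez('pics/last_%s.npz'%n,p=p,d=d)
    return p,d
def cam(n):
    c=viewer.camera_model(n); return c
def state():
    s=readout.sense()
    return s
E
python3 - <<'E'
from h import *
for n in('scene','top'):
    p,d=grab(n,n+'0.png'); c=cam(n); print(n,c)
s=state(); print({k:np.round(v,3) for k,v in s.items()})
E
```

```text
pics
scene {'camera_matrix': array([[401.96494771,   0.        , 258.40042225],
       [  0.        , 401.96494771, 194.33406853],
       [  0.        ,   0.        ,   1.        ]]), 'eye': array([1.38100508, 0.4254508 , 0.95813784]), 'attitude': array([-0.21447864,  0.45774928,  0.788275  , -0.35083762])}
top {'camera_matrix': array([[498.85279928,   0.        , 256.64590769],
       [  0.        , 498.85279928, 188.45606465],
       [  0.        ,   0.        ,   1.        ]]), 'eye': array([ 0.39559751, -0.05669431,  1.67278263]), 'attitude': array([-0.04202743,  0.70835939, -0.70372714,  0.03505384])}
{'t': np.float64(0.1), 'joint_positions': array([-1.371,  0.478,  0.022,  1.556, -0.012,  1.109, -0.083]), 'dq': array([ 0.001, -0.001, -0.   , -0.004,  0.   ,  0.001,  0.   ]), 'joint_efforts': array([ 4.0000e-03, -5.9776e+01,  1.6130e+00, -2.8196e+01,  1.3000e-02,
        5.0000e-03, -0.0000e+00]), 'tcp_pos': array([0.204, 0.643, 0.23 ]), 'tcp_rot': array([-0.   ,  0.153,  0.988, -0.001]), 'contact_force': array([-0.544, -0.394,  0.62 ]), 'torque': array([-0.002,  0.049,  0.028]), 'opening': np.float64(0.999)}
```

View pics/scene0.png

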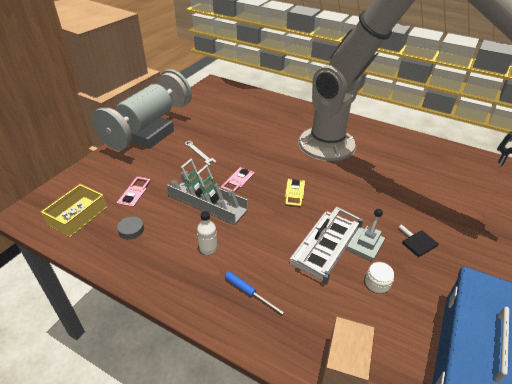

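View pics/top0.png

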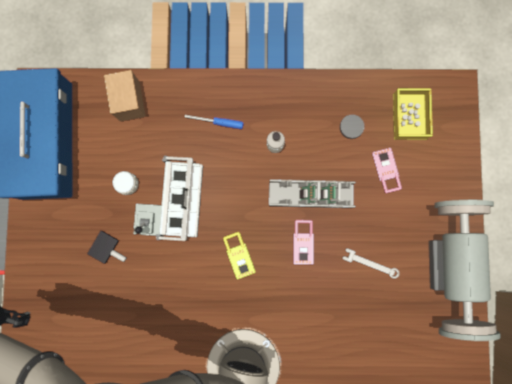

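```bash
cat >> h.py <<'E'
def last(n):
    z=np.load('pics/last_%s.npz'%n); return z['p'],z['d']
def pts(n,d):
    c=cam(n);K=c['camera_matrix'];q=c['attitude'];Rm=R.from_quat([q[1],q[2],q[3],q[0]]).as_matrix()
    v,u=np.mgrid[0:d.shape[0],0:d.shape[1]]
    X=np.stack([(u-K[0,2])/K[0,0]*d,(v-K[1,2])/K[1,1]*d,d],-1)
    return X@Rm.T+c['eye']
def proj(n,P):
    c=cam(n);K=c['camera_matrix'];q=c['attitude'];Rm=R.from_quat([q[1],q[2],q[3],q[0]]).as_matrix()
    x=(np.atleast_2d(P)-c['eye'])@Rm; return x[:,:2]/x[:,2:]*K[0,0]+K[:2,2]
def crop(n,u0,v0,u1,v1,k,fn):
    p,d=last(n); i=cv2.resize(p[v0:v1,u0:u1],None,fx=k,fy=k,interpolation=cv2.INTER_CUBIC)
    cv2.imwrite('pics/'+fn,cv2.cvtColor(i,cv2.COLOR_RGB2BGR))
E
python3 - <<'E'
from h import *
p,d=last('top');P=pts('top',d)
print(np.round([P[300,150],P[100,400],P[250,200]],4))
p,d=last('scene');S=pts('scene',d)
print(np.round([S[300,300],S[150,150]],4), (d==0).mean())
crop('scene',155,150,255,230,8,'c_rack_s.png')
crop('top',262,170,362,215,8,'c_rack_t.png')
crop('top',125,150,210,245,6,'c_bed_t.png')
crop('scene',285,195,395,285,7,'c_bed_s.png')
E
```

```text
[[ 2.063e-01  3.098e-01 -3.000e-04]
 [ 8.859e-01 -5.281e-01  3.700e-03]
 [ 3.713e-01  1.474e-01  3.100e-03]]
[[ 7.564e-01  2.263e-01  1.800e-03]
 [ 4.125e-01 -6.061e-01  6.000e-04]] 0.005182902018229167
```

View pics/c_rack_s.png

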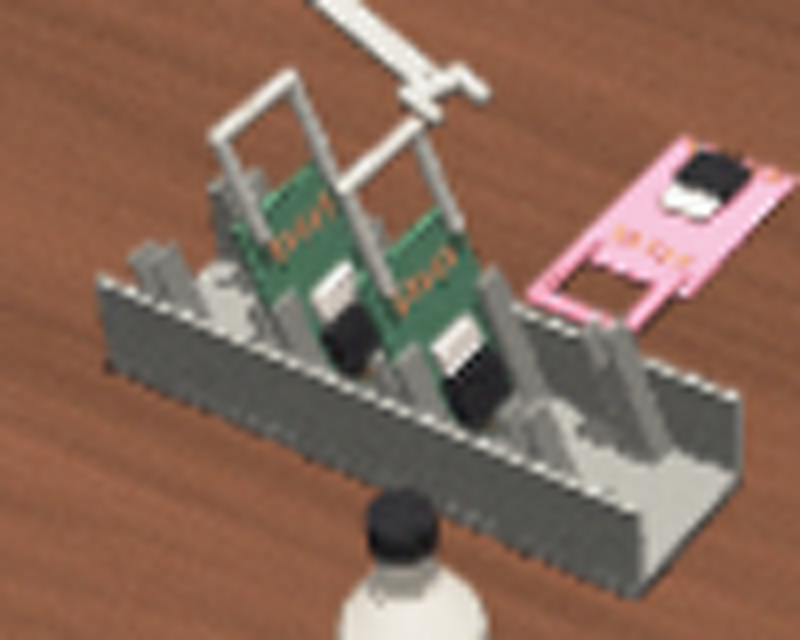

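View pics/c_rack_t.png

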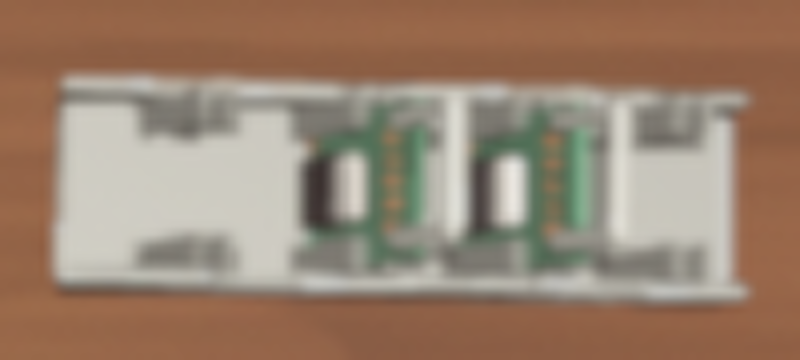

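View pics/c_bed_t.png

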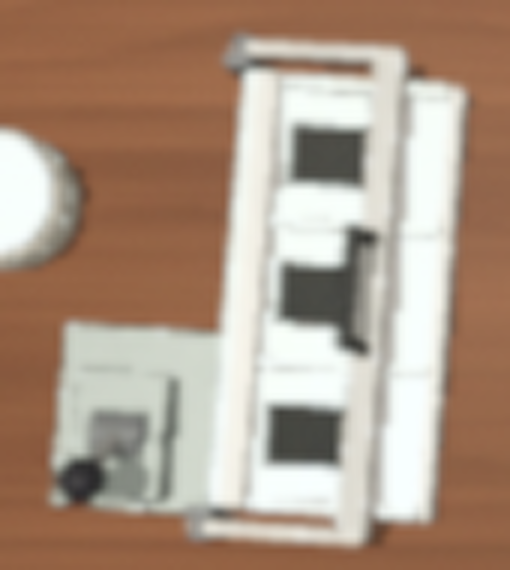

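View pics/c_bed_s.png

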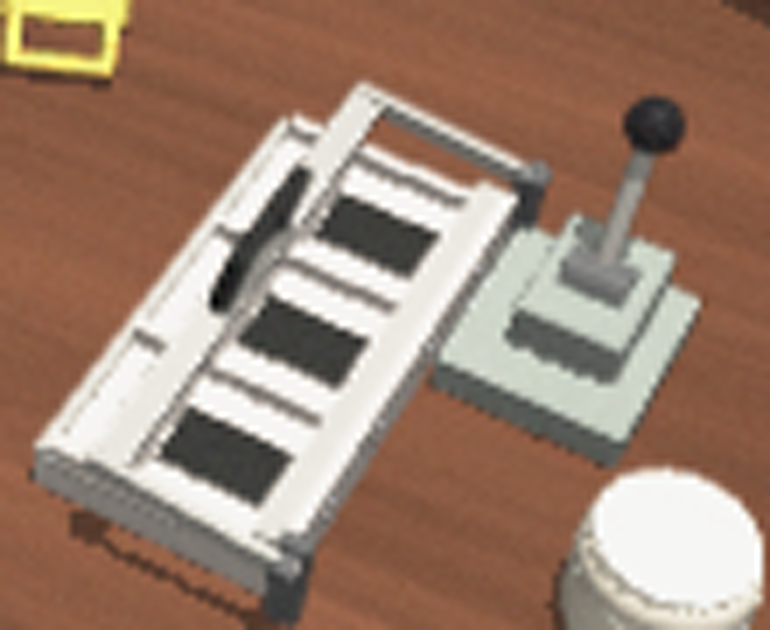

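```bash
python3 - <<'E'
from h import *
p,d=last('top');P=pts('top',d)
z=P[...,2]
np.set_printoptions(linewidth=250,suppress=True)
# handles
for n,box in(('top',(262,170,362,215)),('scene',(155,150,255,230))):
    p,d=last(n);Q=pts(n,d); u0,v0,u1,v1=box
    A=Q[v0:v1,u0:u1].reshape(-1,3); 
    m=(A[:,2]>.128)&(A[:,2]<.165); B=A[m]
    lab=B[:,1]; print(n,len(B))
    for y0 in np.unique(np.round(lab,2)):
        C=B[abs(lab-y0)<.005]; print(y0,len(C),C.mean(0).round(4),C[:,0].min().round(3),C[:,0].max().round(3))
p,d=last('top');Q=pts('top',d)
print((1000*Q[165:245:4,130:206:3,2]).round().astype(int))
print((1000*Q[178:210:2,266:360:3,2]).round().astype(int))
E
```

```text
top 131
-0.3 17 [ 0.5564 -0.2971  0.1467] 0.532 0.581
-0.29 47 [ 0.5547 -0.2914  0.1451] 0.529 0.583
-0.28 2 [ 0.5812 -0.2841  0.1323] 0.579 0.583
-0.23 55 [ 0.5579 -0.2295  0.1465] 0.531 0.584
-0.22 10 [ 0.5578 -0.2223  0.1349] 0.532 0.585
scene 204
-0.3 15 [ 0.5591 -0.297   0.1467] 0.531 0.582
-0.29 40 [ 0.5596 -0.2912  0.1413] 0.53 0.588
-0.28 2 [ 0.5595 -0.2846  0.1302] 0.537 0.582
-0.23 47 [ 0.5616 -0.2296  0.1447] 0.533 0.586
-0.22 11 [ 0.552  -0.2237  0.1343] 0.532 0.584
-0.11 20 [ 0.7317 -0.1078  0.1473] 0.718 0.741
-0.1 36 [ 0.7327 -0.0992  0.1467] 0.717 0.742
-0.09 33 [ 0.7307 -0.0913  0.1425] 0.72 0.739
[[   3    6   -2    1    4    0   -4    1    3   -5   -2    6   38   39   23   19   22   18   26   46   59   29   32   34   -2    2]
 [   5    1   -6   -5   -6    0    4    0   -3   -4    4    9   34   41   12   21   21   24   27   49   50   24   23   23    5    1]
 [  47    1    1    0    2    1    0   -1   -4    0    2    1   42   39   16   14   23   18   21   57   63   10   16   27    0    1]
 [  59   44   -3    6    4    4    6    3    7   -6    4   -5   40   43   29   
[... 4091 characters left out ...]
4  124  143    7   14    8   12    1   -2    0]
 [   2   12   15   12    6   32   64   74   77   18   13   26   48   66   69   94   16   12 1673   64   78   74   98    6   32   42   59   60   77    3    7   -6]
 [  15   53   54   45   50   51   45   55   52   53   49   53   50   46   61   11   13   20   38   55   73   69    8    9   30   40   68   53   71    0    3   -8]
 [   2    0    2    6   10    6   12    8   10   15   16   32   29   32   38   39   46   39   47   54   53   56   48   55   55   57   55   53   60   57    4   -6]
 [   4    1    6   -1    8    1    7   -1   -6   -2    0    1   -3   -2   -2    5   -2   -1    6   -7    0    6   -7   -1    4    2    1   -2   -2   -2   -2    1]]
```

```bash
cat > fit.py <<'E'
from h import *
from scipy.optimize import minimize
def gradmag(n):
    p,d=last(n); g=cv2.GaussianBlur(p,(0,0),0.9).astype(float)
    m=sum(cv2.Sobel(g[...,i],cv2.CV_64F,1,0)**2+cv2.Sobel(g[...,i],cv2.CV_64F,0,1)**2 for i in range(3))**.5
    return np.minimum(m,400)
def seg(a,b,n=60): 
    t=np.linspace(0,1,n)[:,None]; return np.array(a)*(1-t)+np.array(b)*t
BED=[seg((-59,-120,24),(-59,120,24)),seg((41,-118,38),(41,118,38)),seg((59,-120,38),(59,20,38)),seg((-59,-120,24),(-25,-120,30)),
     seg((-59,120,24),(-40,120,30))]
def T(P,q):
    x,y,a=q;c,s=np.cos(a),np.sin(a); P=P/1000.
    return np.stack([x+c*P[:,0]-s*P[:,1],y+s*P[:,0]+c*P[:,1],P[:,2]],-1)
def score(q,model,ims):
    s=0
    for n,G in ims.items():
        for L in model:
            uv=proj(n,T(L,q)); s+=cv2.remap(G.astype(np.float32),uv[:,0].astype(np.float32).reshape(-1,1),uv[:,1].astype(np.float32).reshape(-1,1),1).mean()
    return -s
def fit(q0,model,names=('top','scene')):
    ims={n:gradmag(n) for n in names};best=None
    rng=np.random.default_rng(0)
    for k in range(14):
        q=np.array(q0)+rng.normal(0,1,3)*[.008,.008,.03]*(k>0)
        r=minimize(score,q,(model,ims),method='Nelder-Mead',options=dict(initial_simplex=q+np.vstack([np.zeros(3),np.diag([.006,.006,.02])]),xatol=1e-5,fatol=1e-3))
        if best is None or r.fun<best.fun: best=r
    return best
def draw(names,q,model,fn,box,k):
    for n in names:
        p,d=last(n);u0,v0,u1,v1=box[n]
        i=cv2.cvtColor(cv2.resize(p[v0:v1,u0:u1],None,fx=k,fy=k,interpolation=cv2.INTER_CUBIC),cv2.COLOR_RGB2BGR)
        for L in model:
            uv=((proj(n,T(L,q))-[u0,v0]+.5)*k-.5).astype(int)
            cv2.polylines(i,[uv.reshape(-1,1,2)],False,(0,0,255),1)
        cv2.imwrite('pics/%s_%s.png'%(fn,n),i)
E
python3 - <<'E'
from fit import *
p,d=last('top');P=pts('top',d)
# init: sill centre, lip centre
print(P[198,182],P[160,200],P[238,195])
q0=[.575,.215,1.55]
for nm in (('top',),('scene',),('top','scene')):
    r=fit(q0,BED,nm);print(nm,r.x,r.fun)
draw(('top','scene'),r.x,BED,'fitbed',{'top':(125,150,210,245),'scene':(285,195,395,285)},6)
E
```

```text
[0.53635993 0.19666052 0.0949315 ] [ 0.67602847  0.15457736 -0.00716139] [0.41093571 0.16497617 0.00219883]Traceback (most recent call last):
  File "<stdin>", line 7, in <module>
  File "fit.py", line 25, in fit
    r=minimize(score,q,(model,ims),method='Nelder-Mead',options=dict(initial_simplex=q+np.vstack([np.zeros(3),np.diag([.006,.006,.02])]),xatol=1e-5,fatol=1e-3))
    res = _minimize_neldermead(fun, x0, args, callback, bounds=bounds,
                               **options)
    fxr = func(xr)
    fx = function(np.copy(x), *(wrapper_args + args))
  File "fit.py", line 18, in score
    uv=proj(n,T(L,q)); s+=cv2.remap(G.astype(np.float32),uv[:,0].astype(np.float32).reshape(-1,1),uv[:,1].astype(np.float32).reshape(-1,1),1).mean()
  File "h.py", line 22, in proj
    c=cam(n);K=c['camera_matrix'];q=c['attitude'];Rm=R.from_quat([q[1],q[2],q[3],q[0]]).as_matrix()
  File "h.py", line 10, in cam
    c=viewer.camera_model(n); return c
ValueError: time passes only in moves, steps and waits
```

```bash
sed -i 's/^    c=viewer.camera_model(n); return c/    if n not in _C: _C[n]=viewer.camera_model(n)\n    return _C[n]/; s/^def grab/_C={}\ndef grab/' h.py
python3 - <<'E'
from fit import *
p,d=last('top');P=pts('top',d)
q0=[.545,.215,1.55]
for nm in (('top',),('scene',),('top','scene')):
    r=fit(q0,BED,nm);print(nm,r.x,r.fun)
draw(('top','scene'),r.x,BED,'fitbed',{'top':(125,150,210,245),'scene':(285,195,395,285)},6)
E
```

```text
('top',) [0.54222067 0.21279956 1.50463527] -1700.741455078125
('scene',) [0.53394022 0.2080526  1.51877656] -1867.0185546875
('top', 'scene') [0.53747009 0.20881337 1.52541055] -3298.83154296875
```

View pics/fitbed_top.png

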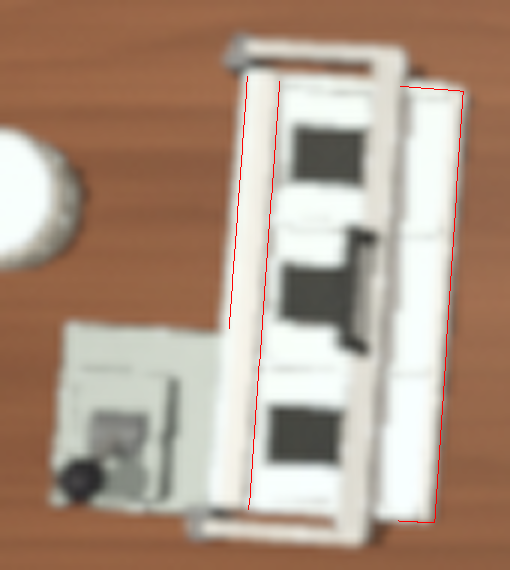

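View pics/fitbed_scene.png

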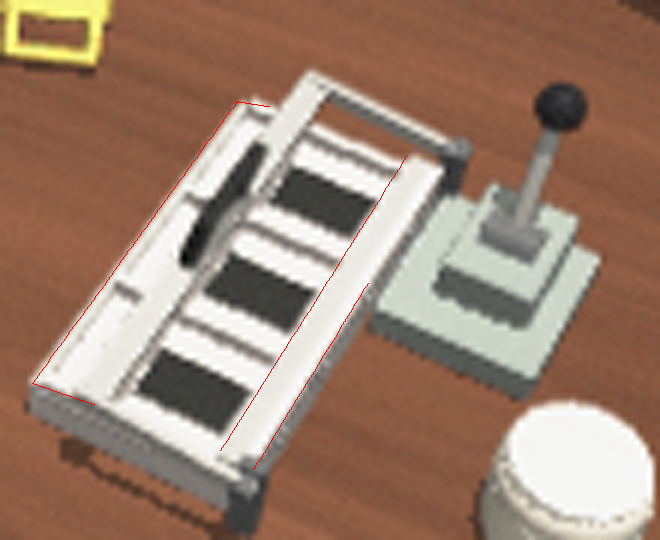

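```bash
python3 - <<'E'
from fit import *
ims={n:gradmag(n) for n in('top','scene')}
# per-segment 1D offset profile along bed normal
q=[.5385,.2105,1.518]
for n in ims:
  for i,L in enumerate(BED):
    best=[]
    for o in np.arange(-8,8.1,.5):
        M=L.copy(); ax=0 if i<3 else 1; M[:,ax]+=o
        uv=proj(n,T(M,q)).astype(np.float32); best.append(cv2.remap(ims[n].astype(np.float32),uv[:,:1].copy(),uv[:,1:].copy(),1).mean())
    b=np.array(best); k=np.argsort(b)[-1]; print(n,i,'off mm',np.arange(-8,8.1,.5)[k],b.round().astype(int)[::2])
E
```

```text
top 0 off mm 1.0 [136 189 248 305 352 381 395 398 399 399 396 384 358 318 268 219 175]
top 1 off mm -8.0 [243 229 211 185 156 129 110 102 103 112 125 138 145 143 132 117  99]
top 2 off mm 2.0 [ 57  60  84 127 187 252 315 361 386 398 400 399 398 391 369 331 276]
top 3 off mm -3.5 [301 341 362 377 381 380 374 363 336 298 262 225 202 187 178 179 180]
top 4 off mm -2.0 [254 284 324 366 397 399 399 397 394 391 385 350 307 264 221 175 128]
scene 0 off mm -2.5 [234 299 351 381 394 398 397 393 377 347 308 266 231 207 191 179 168]
scene 1 off mm -6.5 [321 323 323 320 315 306 289 263 227 185 141 105  80  68  63  60  59]
scene 2 off mm -1.5 [100 156 229 302 356 382 390 390 386 375 350 312 271 237 212 190 169]
scene 3 off mm 3.0 [ 86 100 122 150 187 233 283 330 366 387 396 398 396 388 370 338 295]
scene 4 off mm 7.0 [204 188 176 164 161 171 188 218 251 282 313 343 363 378 389 393 388]
```

```bash
python3 - <<'E'
import fit; from fit import *
def gm(n):
    p,d=last(n); g=cv2.GaussianBlur(p,(0,0),0.6).astype(float)
    return sum(cv2.Sobel(g[...,i],cv2.CV_64F,1,0)**2+cv2.Sobel(g[...,i],cv2.CV_64F,0,1)**2 for i in range(3))**.5
fit.gradmag=gm
M=[seg((-59,-118,24),(-59,118,24),120),seg((59,-118,38),(59,15,38),70),seg((-52,-120,30),(-32,-120,30),20),seg((-52,120,30),(-45,120,30),10)]
for nm in (('top',),('scene',),('top','scene')):
    r=fit.fit([.54,.21,1.518],M,nm);print(nm,r.x,r.fun)
    ims={n:gm(n) for n in nm}
    for n in nm:
      for i,L in enumerate(M):
        o=np.arange(-8,8.1,.5);b=[]
        for oo in o:
            N=L.copy();N[:,0 if i<2 else 1]+=oo;uv=proj(n,T(N,r.x)).astype(np.float32);b.append(cv2.remap(ims[n].astype(np.float32),uv[:,:1].copy(),uv[:,1:].copy(),1).mean())
        b=np.array(b);w=b>.75*b.max();print('  ',n,i,(o[w]*b[w]).sum()/b[w].sum(),b.max())
E
```

```text
Traceback (most recent call last):
AttributeError: 'function' object has no attribute 'fit'
```

```bash
sed -i "s/g=cv2.GaussianBlur(p,(0,0),0.9)/g=cv2.GaussianBlur(p,(0,0),0.6)/; s/return np.minimum(m,400)/return m/" fit.py
python3 - <<'E'
from fit import *
M=[seg((-59,-118,24),(-59,118,24),120),seg((59,-118,38),(59,15,38),70),seg((-52,-120,30),(-32,-120,30),20),seg((-52,120,30),(-45,120,30),10)]
for nm in (('top',),('scene',),('top','scene')):
    r=fit([.54,.21,1.518],M,nm);print(nm,r.x,r.fun)
    ims={n:gradmag(n) for n in nm}
    for n in nm:
      for i,L in enumerate(M):
        o=np.arange(-8,8.1,.5);b=[]
        for oo in o:
            N=L.copy();N[:,0 if i<2 else 1]+=oo;uv=proj(n,T(N,r.x)).astype(np.float32);b.append(cv2.remap(ims[n].astype(np.float32),uv[:,:1].copy(),uv[:,1:].copy(),1).mean())
        b=np.array(b);w=b>.75*b.max();print('  ',n,i,(o[w]*b[w]).sum()/b[w].sum(),b.max())
E
```

```text
('top',) [0.53983238 0.21193914 1.51406465] -2328.134521484375
   top 0 -1.7516907855093478 608.79803
   top 1 1.260174156732047 640.5861
   top 2 -2.0026643783764424 614.93
   top 3 0.9982739673178941 643.47546
('scene',) [0.53671703 0.20866775 1.51790424] -2351.7587890625
   scene 0 -0.7401175492117285 646.9336
   scene 1 0.7103068195156256 634.3882
   scene 2 -1.4747066659853052 577.66327
   scene 3 1.5153108021477208 570.4335
('top', 'scene') [0.53909103 0.2096886  1.51277916] -4316.04345703125
   top 0 0.5040510961778495 609.84845
   top 1 3.736442508689681 642.1067
   top 2 -2.508892310825818 613.2114
   top 3 0.2399311147920016 622.6612
   scene 0 -1.7608351486594807 650.1477
   scene 1 -0.2756166075002037 629.6225
   scene 2 0.9724661372419139 576.6491
   scene 3 3.776680883460219 587.4559
```

```bash
python3 - <<'E'
from h import *
for n,box in(('top',(262,170,362,215)),('scene',(155,150,255,230))):
    p,d=last(n);Q=pts(n,d);u0,v0,u1,v1=box;A=Q[v0:v1,u0:u1].reshape(-1,3)
    for y0 in(-.293,-.2295):
        B=A[(A[:,2]>.135)&(A[:,2]<.165)&(abs(A[:,1]-y0)<.012)]
        x=np.sort(B[:,0]);f=np.polyfit(B[:,0]-.558,B[:,1],1); print(n,len(B),B.mean(0).round(4),(x[2]+x[-3])/2,x[-3]-x[2],f.round(4))
p,d=last('scene');Q=pts('scene',d);print('oil',Q[240:248:3,203:212:4].round(3).tolist())
E
```

```text
top 63 [ 0.5554 -0.293   0.1458] 0.5555334558821736 0.05325793147008584 [-0.0142 -0.2931]
top 60 [ 0.5575 -0.229   0.1458] 0.557952859211704 0.052439512796607524 [-0.0102 -0.229 ]
scene 46 [ 0.5593 -0.2936  0.1449] 0.558029063436557 0.04967974559675603 [-0.0223 -0.2936]
scene 46 [ 0.56   -0.2294  0.1456] 0.5593114790397475 0.050952450630667445 [-0.028  -0.2293]
oil [[[0.756, -0.095, 0.07], [0.751, -0.084, 0.071], [0.74, -0.078, 0.064]], [[0.756, -0.097, 0.055], [0.753, -0.083, 0.06], [0.74, -0.079, 0.05]], [[0.757, -0.097, 0.043], [0.751, -0.087, 0.042], [0.741, -0.079, 0.037]]]
```

```bash
cat > g.py <<'E'
import sys; from h import *
BED=(.538,.210,1.515)
def bw(x,y,z): # bed mm -> world m
    c,s=np.cos(BED[2]),np.sin(BED[2]); return np.array([BED[0]+(c*x-s*y)/1e3,BED[1]+(s*x+c*y)/1e3,z/1e3])
def wb(p):
    c,s=np.cos(BED[2]),np.sin(BED[2]); d=np.array(p[:2])-BED[:2]; return np.array([c*d[0]+s*d[1],-s*d[0]+c*d[1],p[2]])*1e3
def ori(psi,phi):
    bx=np.array([np.cos(psi),np.sin(psi),0]);Z=np.array([0,0,1.])
    y=np.cos(phi)*bx+np.sin(phi)*Z; z=np.sin(phi)*bx-np.cos(phi)*Z
    return np.stack([np.cross(y,z),y,z],1)
def cur(s=None):
    s=s or state(); q=s['tcp_rot']; return np.array(s['tcp_pos']),R.from_quat([q[1],q[2],q[3],q[0]]).as_matrix()
def rel(grasp,psi,phideg,back=19,s=None):
    """grasp point (world) & orientation -> 6 numbers"""
    Rt=ori(psi,np.radians(phideg)); t=np.array(grasp)+Rt[:,2]*back/1e3
    p,Rc=cur(s); d=Rc.T@(t-p); w=R.from_matrix(Rc.T@Rt).as_rotvec()
    return np.r_[d,w]
def show(rows,op):
    for r in rows: print('[%s,%g],'%(','.join('%.4g'%round(v,4) for v in r),op))
def info():
    s=state();p,Rm=cur(s);g=p-Rm[:,2]*.019
    z=Rm[:,2];phi=np.degrees(np.arctan2(Rm[2,1],-Rm[2,2]));psi=np.arctan2(Rm[1,1],Rm[0,1])
    print('t',s['t'],'tcp',p.round(4),'grasp w',g.round(4),'bed',wb(g).round(1),'phi %.1f psi %.3f'%(phi,psi),'F',np.round(s['contact_force'],1),'op',round(s['opening'],3)); print('q',np.round(s['joint_positions'],2)); return s
E
python3 - <<'E'
from g import *
info()
a=rel(bw(-14,0,150),1.515,15); b=rel(bw(-14,0,86),1.515,15)
show([a,b],0)
E
```

```text
t 0.1 tcp [0.2044 0.6428 0.2304] grasp w [0.2044 0.6428 0.2494] bed [413.6 357.2 249.4] phi -0.1 psi 1.263 F [-0.5 -0.4  0.6] op 0.999
q [-1.37  0.48  0.02  1.56 -0.01  1.11 -0.08]
[-0.4513,-0.32,0.0993,-0.2619,0.0329,-0.2506,0],
[-0.4513,-0.3199,0.1633,-0.2619,0.0329,-0.2506,0],
```

{"name": "move_arm", "arguments": {"increments": [[-0.045,-0.032,0,-0.026,0.003,-0.025,0],[-0.09,-0.064,0,-0.052,0.007,-0.05,0],[-0.135,-0.096,0,-0.079,0.01,-0.075,0],[-0.18,-0.128,0,-0.105,0.013,-0.1,0],[-0.225,-0.16,0.01,-0.131,0.016,-0.125,0],[-0.27,-0.192,0.02,-0.157,0.02,-0.15,0],[-0.315,-0.224,0.03,-0.183,0.023,-0.175,0],[-0.36,-0.256,0.04,-0.21,0.026,-0.2,0],[-0.405,-0.288,0.05,-0.236,0.03,-0.225,0],[-0.451,-0.32,0.07,-0.262,0.033,-0.25,0],[-0.451,-0.32,0.08,-0.262,0.033,-0.25,0],[-0.451,-0.32,0.08,-0.262,0.033,-0.25,0]]}}

```text
t: 1.3
tcp_pos: [0.5393, 0.1945, 0.1488]
tcp_rot: [0.004, 0.032, 0.991, 0.129]
contact_force: [-0.6, 0.3, 0.5]
opening: 0.501
```

```bash
python3 - <<'E'
from g import *
grab('scene','s1.png');grab('top','t1.png')
info()
b=rel(bw(-14,0,86),1.515,15)
show([b],0)
crop('scene',250,120,420,290,4,'s1c.png')
E
```

```text
t 1.4 tcp [0.5377 0.1983 0.1496] grasp w [0.5375 0.1934 0.1679] bed [-16.6  -0.4 167.9] phi 14.9 psi 1.509 F [0.2 0.9 0.1] op 0.495
q [-0.39  0.38  0.09  1.96 -0.41  0.75  1.48]
[0.0002,-0.0185,0.0798,-0.0019,-0.0008,-0.0057,0],
```

View pics/s1c.png

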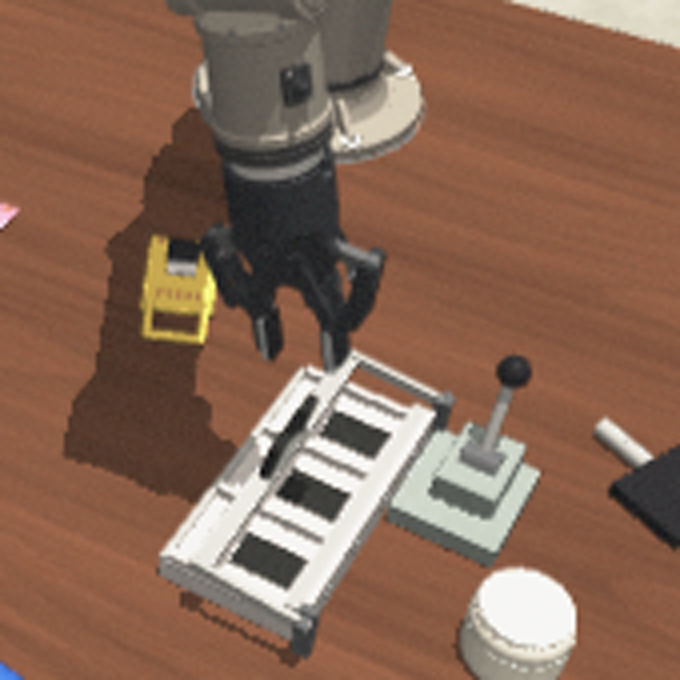

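{"name": "move_arm", "arguments": {"increments": [[0,-0.012,0.015,0,0,-0.005,0],[0,-0.0185,0.035,0,0,-0.005,0],[0,-0.0185,0.055,0,0,-0.005,0],[0,-0.0185,0.07,0,0,-0.005,0],[0,-0.0185,0.08,0,0,-0.005,0],[0,-0.0185,0.08,0,0,-0.005,-1],[0,-0.0185,0.08,0,0,-0.005,-1],[0,-0.0185,0.08,0,0,-0.005,-1],[0,-0.0185,0.08,0,0,-0.005,-1],[0,-0.0185,0.08,0,0,-0.005,-1],[0,-0.0185,0.08,0,0,-0.005,-1]]}}

```text
t: 2.5
tcp_pos: [0.5379, 0.2004, 0.068]
tcp_rot: [0.003, 0.028, 0.991, 0.129]
contact_force: [-2.2, -4.4, 4.3]
opening: 0.091
```

```bash
python3 - <<'E'
from g import *
grab('scene','s2.png')
info()
crop('scene',270,170,400,290,5,'s2c.png')
E
```

```text
t 2.55 tcp [0.5379 0.2005 0.068 ] grasp w [0.5376 0.1956 0.0863] bed [-14.4  -0.5  86.3] phi 14.9 psi 1.514 F [-2.8 -4.3  4.3] op 0.089
q [-0.36  0.5   0.04  2.   -0.47  0.59  1.58]
```

View pics/s2c.png

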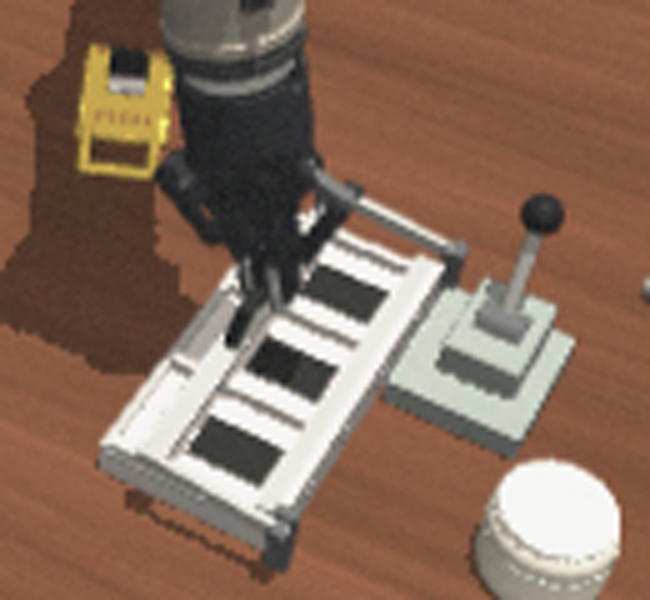

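```bash
python3 - <<'E'
from g import *
s=state()
p,Rm=cur(s);g=wb(p-Rm[:,2]*.019)
a0=np.arctan2(g[2]-40,g[0]-62);r=np.hypot(g[2]-40,g[0]-62);print(np.degrees(a0),r,'theta0',np.radians(161)-a0)
rows=[]
for k in range(1,15):
    a=a0-(1.27)*k/14; rows.append(rel(bw(62+r*np.cos(a),g[1],40+r*np.sin(a)),1.515,15-40*k/14,s=s))
show(rows,-1)
E
```

```text
148.77082476491944 89.3694878311163 theta0 0.2134393726555075
[0,0.0052,-0.0054,0.0479,-0.0003,-0.0013,-1],
[0,0.0108,-0.0102,0.0978,-0.0003,-0.0013,-1],
[0,0.0168,-0.0145,0.1476,-0.0004,-0.0013,-1],
[0,0.0232,-0.0182,0.1975,-0.0004,-0.0013,-1],
[0,0.0298,-0.0212,0.2474,-0.0004,-0.0013,-1],
[0,0.0367,-0.0236,0.2972,-0.0005,-0.0012,-1],
[0.0001,0.0438,-0.0253,0.3471,-0.0005,-0.0012,-1],
[0.0001,0.051,-0.0264,0.397,-0.0005,-0.0012,-1],
[0.0001,0.0583,-0.0267,0.4468,-0.0006,-0.0012,-1],
[0.0001,0.0655,-0.0264,0.4967,-0.0006,-0.0012,-1],
[0.0001,0.0726,-0.0253,0.5466,-0.0006,-0.0012,-1],
[0.0001,0.0796,-0.0236,0.5964,-0.0007,-0.0012,-1],
[0.0001,0.0864,-0.0213,0.6463,-0.0007,-0.0012,-1],
[0.0001,0.0929,-0.0183,0.6962,-0.0007,-0.0011,-1],
```

{"name": "move_arm", "arguments": {"increments": [[0,0.0052,-0.0054,0.048,0,-0.001,-1],[0,0.0108,-0.0102,0.098,0,-0.001,-1],[0,0.0168,-0.0145,0.148,0,-0.001,-1],[0,0.0232,-0.0182,0.198,0,-0.001,-1],[0,0.0298,-0.0212,0.247,0,-0.001,-1]]}}

```text
t: 3.05
tcp_pos: [0.5391, 0.2213, 0.0956]
tcp_rot: [-0.0, 0.029, 1.0, 0.004]
contact_force: [1.2, -4.8, -7.1]
opening: 0.092
```

```bash
python3 - <<'E'
from g import *
s=info()
p,Rm=cur(s);g=wb(p-Rm[:,2]*.019)
a0=np.arctan2(g[2]-40,g[0]-62);r=np.hypot(g[2]-40,g[0]-62);print(np.degrees(a0),r,'theta0',np.radians(161)-a0)
rows=[]
t0=np.radians(161)-a0; phi0=np.degrees(np.arctan2(Rm[2,1],-Rm[2,2]))
for k in range(1,13):
    a=a0-(1.52-t0)*k/12; rows.append(rel(bw(62+r*np.cos(a),g[1],40+r*np.sin(a)),1.515,phi0+(-25-phi0)*k/12,s=s))
show(rows,-1)
E
```

```text
t 3.05 tcp [0.5391 0.2213 0.0956] grasp w [0.5391 0.2212 0.1146] bed [ 11.2  -0.5 114.6] phi 0.4 psi 1.513 F [ 1.2 -4.8 -7.1] op 0.092
q [-0.69  0.5   0.26  1.91 -0.19  0.75  1.19]
124.23448071762552 90.23127729606131 theta0 0.6416793626828978
[-0,0.0049,-0.0035,0.037,-0.0011,-0.0016,-1],
[0,0.0101,-0.0066,0.0739,-0.0011,-0.0016,-1],
[0,0.0154,-0.0093,0.1109,-0.0011,-0.0016,-1],
[0,0.021,-0.0115,0.1479,-0.0012,-0.0016,-1],
[0,0.0267,-0.0133,0.1848,-0.0012,-0.0015,-1],
[0,0.0325,-0.0147,0.2218,-0.0012,-0.0015,-1],
[0.0001,0.0383,-0.0156,0.2588,-0.0013,-0.0015,-1],
[0.0001,0.0443,-0.0161,0.2957,-0.0013,-0.0015,-1],
[0.0001,0.0502,-0.0161,0.3327,-0.0013,-0.0014,-1],
[0.0001,0.0561,-0.0156,0.3697,-0.0013,-0.0014,-1],
[0.0001,0.0619,-0.0147,0.4066,-0.0014,-0.0014,-1],
[0.0001,0.0677,-0.0134,0.4436,-0.0014,-0.0014,-1],
```

{"name": "move_arm", "arguments": {"increments": [[0,0.0049,-0.0035,0.037,-0.001,-0.001,-1],[0,0.0101,-0.0066,0.074,-0.001,-0.001,-1],[0,0.0154,-0.0093,0.111,-0.001,-0.001,-1],[0,0.021,-0.0115,0.148,-0.001,-0.001,-1],[0,0.0267,-0.0133,0.185,-0.001,-0.001,-1],[0,0.0325,-0.0147,0.222,-0.001,-0.001,-1],[0,0.0383,-0.0156,0.259,-0.001,-0.001,-1],[0,0.0443,-0.0161,0.296,-0.001,-0.001,-1],[0,0.0502,-0.0161,0.333,-0.001,-0.001,-1],[0,0.0561,-0.0156,0.37,-0.001,-0.001,-1],[0,0.0619,-0.0147,0.407,-0.001,-0.001,-1],[0,0.0677,-0.0134,0.444,-0.001,-0.001,-1]]}}

```text
t: 4.25
tcp_pos: [0.5432, 0.2869, 0.1122]
tcp_rot: [-0.007, 0.028, 0.975, -0.219]
contact_force: [-6.7, -0.7, 26.1]
opening: 0.093
```

```bash
python3 - <<'E'
from g import *
grab('scene','s3.png')
s=info()
p,Rm=cur(s);g=wb(p-Rm[:,2]*.019)
a0=np.arctan2(g[2]-40,g[0]-62);r=np.hypot(g[2]-40,g[0]-62);print(np.degrees(a0),r,'theta0',np.radians(161)-a0)
crop('scene',270,150,400,290,4,'s3c.png')
E
```

```text
t 4.3 tcp [0.5435 0.2906 0.1115] grasp w [0.5439 0.2987 0.1287] bed [ 88.9  -0.9 128.7] phi -25.3 psi 1.516 F [-3.2 -0.4 17.6] op 0.094
q [-1.03  0.71  0.42  1.63  0.07  1.15  0.81]
73.11297752385046 92.68642528301798 theta0 1.5339179119830693
```

View pics/s3c.png

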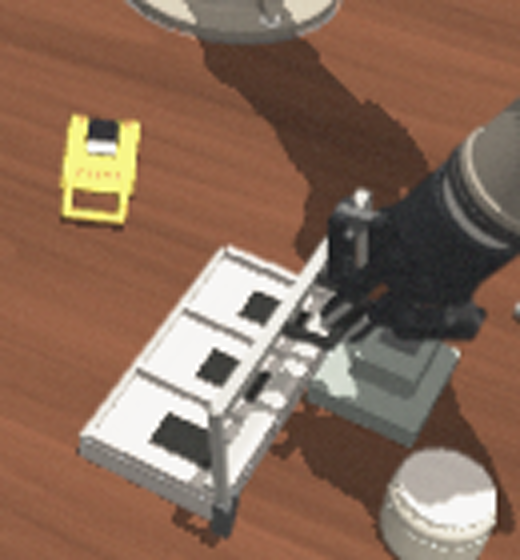

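{"name": "move_arm", "arguments": {"increments": [[0,0,0,0,0,0,-0.4],[0,0,0,0,0,0,-0.4],[0,0,0,0,0,0,-0.4],[0,0,0,0,0,0,-0.4],[0,0,-0.01,0,0,0,-0.4],[0,0,-0.03,0,0,0,-0.4],[0,0,-0.06,0,0,0,-0.4],[0,0,-0.09,0,0,0,-0.4],[0,0,-0.12,0,0,0,-0.4],[0,0,-0.13,0,0,0,-0.4]]}}

```text
t: 5.3
tcp_pos: [0.5473, 0.3484, 0.2325]
tcp_rot: [-0.004, 0.026, 0.976, -0.216]
contact_force: [-0.1, 0.4, -0.3]
opening: 0.298
```

```bash
python3 - <<'E'
from g import *
grab('scene','s4.png');grab('top','t4.png')
s=info()
E
```

```text
t 5.4 tcp [0.5469 0.3472 0.2305] grasp w [0.5473 0.3552 0.2477] bed [145.5  -1.2 247.7] phi -25.1 psi 1.516 F [ 0.1 -0.3 -0.6] op 0.296
q [-1.08  0.64  0.43  1.44  0.07  1.41  0.81]
```

View pics/s4.png

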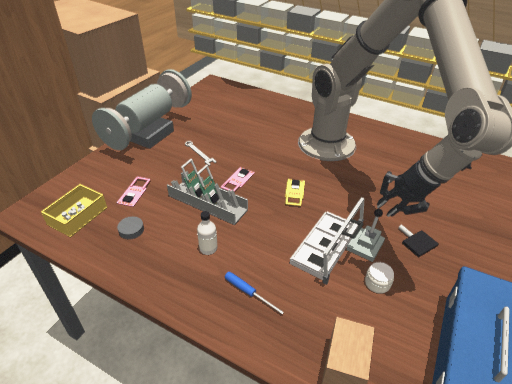

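View pics/t4.png

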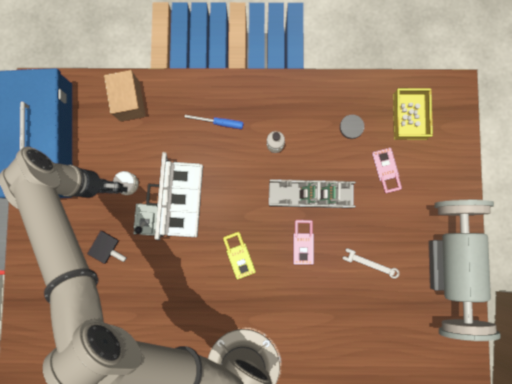

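```bash
python3 - <<'E'
from g import *
s=state()
H=np.array([.5585,-.229,.145]);psi=1.552;phi=-20
Rt=ori(psi,np.radians(phi));up=H-Rt[:,2]*.09
a=rel(up,psi,phi,14,s=s); show([a*k/14 for k in range(1,15)],-.3)
E
```

```text
[-0.0029,-0.0351,0.0175,-0.0064,-0.0008,-0.0023,-0.3],
[-0.0059,-0.0701,0.0351,-0.0127,-0.0015,-0.0047,-0.3],
[-0.0088,-0.1052,0.0526,-0.0191,-0.0023,-0.007,-0.3],
[-0.0118,-0.1403,0.0702,-0.0255,-0.0031,-0.0094,-0.3],
[-0.0147,-0.1753,0.0877,-0.0318,-0.0038,-0.0117,-0.3],
[-0.0177,-0.2104,0.1053,-0.0382,-0.0046,-0.014,-0.3],
[-0.0206,-0.2455,0.1228,-0.0446,-0.0054,-0.0164,-0.3],
[-0.0236,-0.2805,0.1404,-0.0509,-0.0061,-0.0187,-0.3],
[-0.0265,-0.3156,0.1579,-0.0573,-0.0069,-0.021,-0.3],
[-0.0295,-0.3506,0.1755,-0.0637,-0.0077,-0.0234,-0.3],
[-0.0324,-0.3857,0.193,-0.07,-0.0084,-0.0257,-0.3],
[-0.0354,-0.4208,0.2106,-0.0764,-0.0092,-0.0281,-0.3],
[-0.0383,-0.4558,0.2281,-0.0828,-0.01,-0.0304,-0.3],
[-0.0413,-0.4909,0.2457,-0.0891,-0.0107,-0.0327,-0.3],
```

{"name": "move_arm", "arguments": {"increments": [[-0.003,-0.035,0.0175,-0.006,-0.001,-0.002,-0.3],[-0.006,-0.07,0.035,-0.013,-0.0015,-0.005,-0.3],[-0.009,-0.105,0.0525,-0.019,-0.002,-0.007,-0.3],[-0.012,-0.14,0.07,-0.025,-0.003,-0.009,-0.3],[-0.015,-0.175,0.0875,-0.032,-0.004,-0.012,-0.3],[-0.018,-0.21,0.105,-0.038,-0.005,-0.014,-0.3],[-0.021,-0.245,0.1225,-0.045,-0.005,-0.016,-0.3],[-0.024,-0.28,0.14,-0.051,-0.006,-0.019,-0.3],[-0.027,-0.315,0.1575,-0.057,-0.007,-0.021,-0.3],[-0.03,-0.35,0.175,-0.064,-0.008,-0.023,-0.3],[-0.033,-0.385,0.1925,-0.07,-0.008,-0.026,-0.3],[-0.036,-0.42,0.21,-0.076,-0.009,-0.028,-0.3],[-0.039,-0.455,0.2275,-0.083,-0.01,-0.03,-0.3],[-0.041,-0.491,0.2457,-0.089,-0.011,-0.033,-0.3],[-0.041,-0.491,0.2457,-0.089,-0.011,-0.033,-0.3],[-0.041,-0.491,0.2457,-0.089,-0.011,-0.033,-0.3],[-0.041,-0.491,0.2457,-0.089,-0.011,-0.033,-0.3],[-0.041,-0.491,0.2457,-0.089,-0.011,-0.033,-0.3]]}}

```text
t: 7.2
tcp_pos: [0.5588, -0.2015, 0.2158]
tcp_rot: [-0.002, 0.008, 0.985, -0.173]
contact_force: [-0.2, 0.5, -0.2]
opening: 0.353
```

```bash
python3 - <<'E'
from g import *
grab('scene','s5.png');grab('top','t5.png')
s=info()
crop('scene',130,80,280,230,4,'s5c.png')
H=np.array([.5585,-.229,.145]);show([rel(H,1.552,-20,14,s=s)],-.3)
for n,box in(('top',(262,170,362,215)),('scene',(155,150,255,230))):
    p,d=last(n);Q=pts(n,d);u0,v0,u1,v1=box;A=Q[v0:v1,u0:u1].reshape(-1,3)
    for y0 in(-.293,-.2295):
        B=A[(A[:,2]>.135)&(A[:,2]<.165)&(abs(A[:,1]-y0)<.012)]
        if len(B)>9: print(n,len(B),B.mean(0).round(4))
E
```

```text
t 7.3 tcp [ 0.559  -0.2018  0.2161] grasp w [ 0.5591 -0.1953  0.234 ] bed [-403.5  -43.7  234. ] phi -20.0 psi 1.555 F [ 0.5  0.9 -0.6] op 0.352
q [-0.41  0.38  0.59  1.88  0.18  0.9   1.59]
[0,-0.0013,0.0902,0.0002,0.0006,0.0024,-0.3],
top 60 [ 0.5551 -0.2934  0.146 ]
top 32 [ 0.5436 -0.229   0.1461]
scene 45 [ 0.56   -0.2938  0.1451]
scene 47 [ 0.5593 -0.2295  0.1451]
```

View pics/s5c.png

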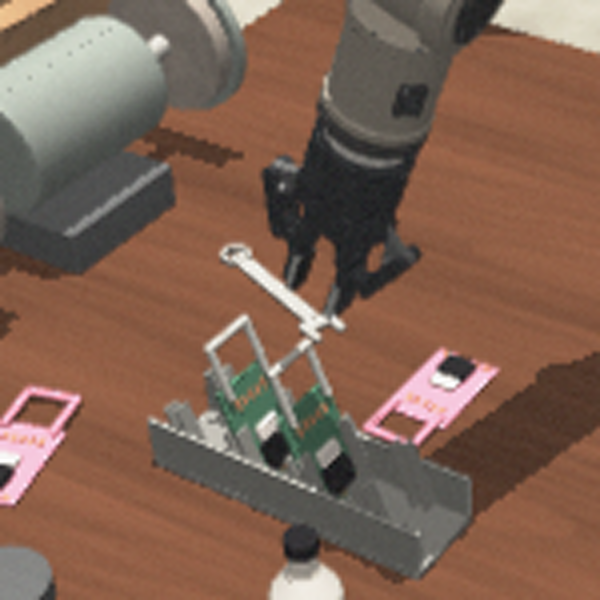

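{"name": "move_arm", "arguments": {"increments": [[0,-0.001,0.02,0,0,0.002,-0.3],[0,-0.001,0.045,0,0,0.002,-0.3],[0,-0.001,0.07,0,0,0.002,-0.3],[0,-0.001,0.083,0,0,0.002,-0.3],[0,-0.001,0.09,0,0,0.002,-0.3],[0,-0.001,0.09,0,0,0.002,-0.3],[0,-0.001,0.09,0,0,0.002,-1],[0,-0.001,0.09,0,0,0.002,-1],[0,-0.001,0.09,0,0,0.002,-1],[0,-0.001,0.09,0,0,0.002,-1],[0,-0.001,0.09,0,0,0.002,-1]]}}

```text
t: 8.4
tcp_pos: [0.559, -0.2338, 0.1327]
tcp_rot: [-0.001, 0.009, 0.985, -0.174]
contact_force: [-0.4, -1.4, 3.9]
opening: 0.063
```

```bash
python3 - <<'E'
from g import *
grab('scene','s6.png')
s=info()
crop('scene',155,120,275,230,5,'s6c.png')
p,Rm=cur(s)
d=np.array([-np.sin(np.radians(20))*np.cos(1.552),-np.sin(np.radians(20))*np.sin(1.552),np.cos(np.radians(20))])
print(Rm.T@d)
E
```

```text
t 8.45 tcp [ 0.5591 -0.2338  0.1326] grasp w [ 0.5591 -0.2273  0.1505] bed [-435.5  -45.5  150.5] phi -20.0 psi 1.552 F [ 0.2 -1.2  4.6] op 0.061
q [-0.32  0.51  0.56  1.93  0.13  0.71  1.63]
[-0.00153973 -0.64302316 -0.76584519]
```

View pics/s6c.png

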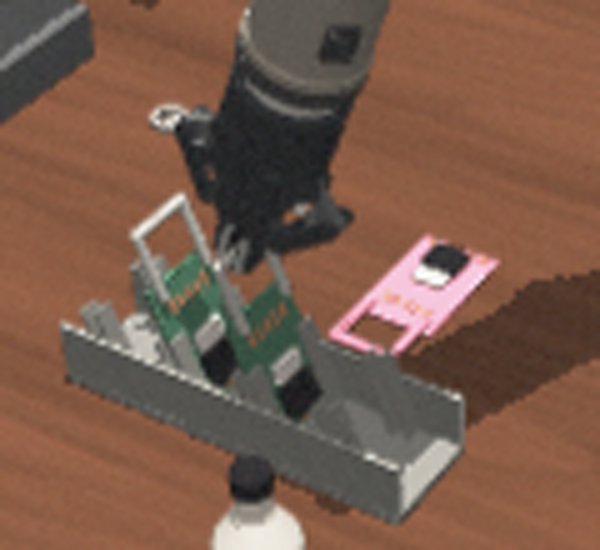

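{"name": "move_arm", "arguments": {"increments": [[0,-0.002,-0.002,0,0,0,-1],[0,-0.005,-0.006,0,0,0,-1],[0,-0.009,-0.011,0,0,0,-1],[0,-0.013,-0.0155,0,0,0,-1],[0,-0.0175,-0.021,0,0,0,-1],[0,-0.022,-0.026,0,0,0,-1],[0,-0.026,-0.031,0,0,0,-1]]}}

```text
t: 9.15
tcp_pos: [0.5587, -0.2479, 0.1713]
tcp_rot: [-0.001, 0.009, 0.985, -0.174]
contact_force: [0.5, 0.8, -2.4]
opening: 0.064
```

```bash
python3 - <<'E'
from g import *
grab('scene','s7.png')
s=info()
crop('scene',155,100,275,230,5,'s7c.png')
E
```

```text
t 9.2 tcp [ 0.5591 -0.2486  0.1723] grasp w [ 0.5592 -0.2421  0.1902] bed [-450.2  -46.4  190.2] phi -20.0 psi 1.551 F [-0.9  0.6 -0.7] op 0.064
q [-0.31  0.45  0.57  1.9   0.15  0.79  1.66]
```

View pics/s7c.png

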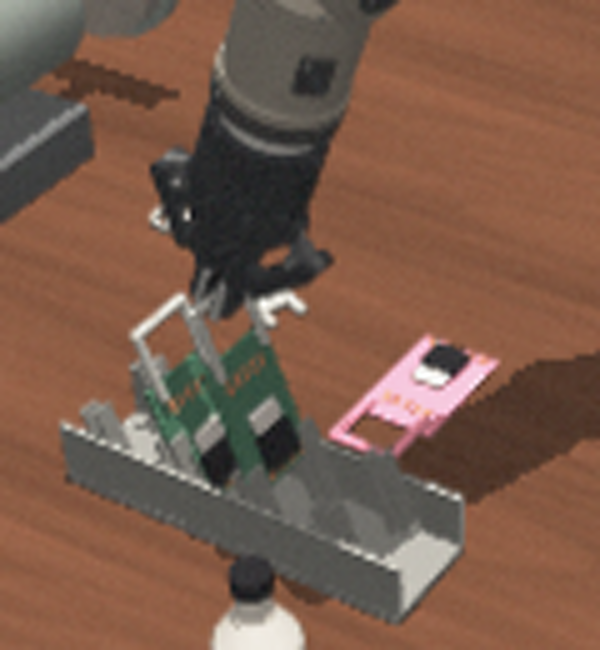

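{"name": "move_arm", "arguments": {"increments": [[0,-0.0045,-0.0055,0,0,0,-1],[0,-0.009,-0.011,0,0,0,-1],[0,-0.015,-0.018,0,0,0,-1],[0,-0.021,-0.025,0,0,0,-1],[0,-0.027,-0.032,0,0,0,-1],[0,-0.033,-0.039,0,0,0,-1],[0,-0.039,-0.0465,0,0,0,-1],[0,-0.045,-0.064,0,0,0,-1],[0,-0.052,-0.084,0,0,0,-1],[0,-0.06,-0.105,0,0,0,-1],[0,-0.066,-0.122,0,0,0,-1],[0,-0.066,-0.122,0,0,0,-1]]}}

```text
t: 10.4
tcp_pos: [0.5595, -0.2697, 0.3125]
tcp_rot: [0.003, 0.01, 0.985, -0.174]
contact_force: [-0.8, 0.1, -1.5]
opening: 0.066
```

```bash
python3 - <<'E'
from g import *
grab('scene','s8.png');grab('top','t8.png')
s=info()
crop('scene',130,40,290,230,3,'s8c.png')
# hover target: theta=20deg board, nose above bay 2 (y=0)
def barpos(nose,th,h): # bed x of nose bottom edge, tilt, nose height above floor -> bar center bed x,z
    t=np.radians(th); L=140; return nose-L*np.cos(t)+9*np.sin(t), 20+h+L*np.sin(t)+9*np.cos(t)
x,z=barpos(35,20,60);print(x,z)
a=rel(bw(x,0,z),1.515,30,14,s=s);show([a],-1)
E
```

```text
t 10.5 tcp [ 0.5581 -0.2687  0.3093] grasp w [ 0.5581 -0.2622  0.3272] bed [-470.4  -46.4  327.2] phi -20.0 psi 1.551 F [-0.7  0.1 -2. ] op 0.064
q [-0.32  0.3   0.61  1.75  0.19  1.06  1.73]
-93.47878562009615 136.3400536526668
[0.033,0.4315,0.0397,-0.8728,0.0005,0.0383,-1],
```

View pics/s8c.png

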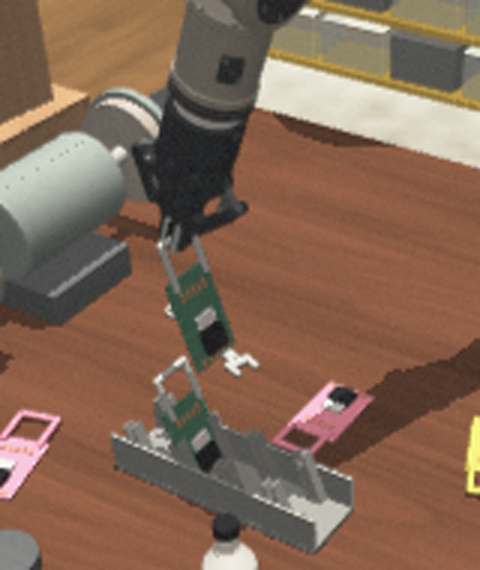

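{"name": "move_arm", "arguments": {"increments": [[0.003,0.036,0,-0.073,0,0.003,-1],[0.006,0.072,0,-0.146,0,0.006,-1],[0.008,0.108,0,-0.218,0,0.01,-1],[0.011,0.144,0,-0.291,0,0.013,-1],[0.014,0.18,0,-0.364,0,0.016,-1],[0.016,0.216,0,-0.436,0,0.019,-1],[0.019,0.252,0,-0.509,0,0.022,-1],[0.022,0.288,0.01,-0.582,0,0.026,-1],[0.025,0.324,0.01,-0.655,0,0.029,-1],[0.028,0.36,0.02,-0.727,0,0.032,-1],[0.03,0.396,0.03,-0.8,0,0.035,-1],[0.033,0.4315,0.04,-0.873,0,0.038,-1],[0.033,0.4315,0.04,-0.873,0,0.038,-1],[0.033,0.4315,0.04,-0.873,0,0.038,-1]]}}

```text
t: 11.9
tcp_pos: [0.5321, 0.1228, 0.1223]
tcp_rot: [0.006, 0.027, 0.966, 0.258]
contact_force: [1.8, -0.3, -0.9]
opening: 0.064
```

```bash
python3 - <<'E'
from g import *
grab('scene','s9.png');grab('top','t9.png')
s=info()
crop('scene',230,120,400,290,4,'s9c.png')
crop('top',120,130,260,260,5,'t9c.png')
E
```

```text
t 12.0 tcp [0.5338 0.1224 0.1241] grasp w [0.5333 0.1129 0.1406] bed [-97.2  -0.7 140.6] phi 29.9 psi 1.515 F [ 0.  -0.1 -1.5] op 0.062
q [-0.18  0.44  0.18  2.05 -0.87  0.83  2.15]
```

View pics/s9c.png

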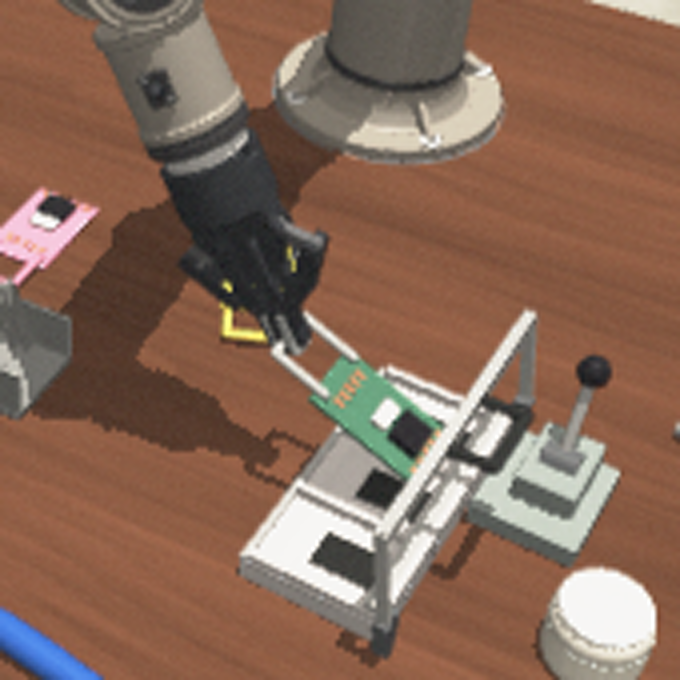

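View pics/t9c.png

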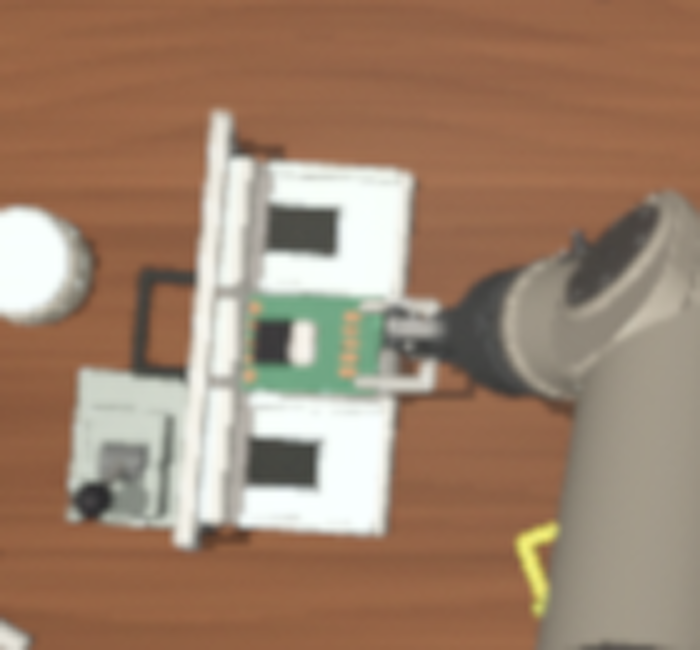

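```bash
cat > bd.py <<'E'
from g import *
def board(n,box,verbose=True):
    p,d=last(n);Q=pts(n,d);u0,v0,u1,v1=box
    c=p[v0:v1,u0:u1].astype(int);m=(c[...,1]>c[...,0]+20)&(c[...,1]>c[...,2]+10)
    A=Q[v0:v1,u0:u1][m]; B=np.array([wb(a) for a in A]); B=B[(B[:,2]>15)&(B[:,2]<300)]
    # robust plane z = a x + b y + c
    w=np.ones(len(B),bool)
    for _ in range(6):
        X=np.c_[B[:,0],B[:,1],np.ones(len(B))];f=np.linalg.lstsq(X[w],B[w,2],rcond=None)[0];r=B[:,2]-X@f;w=abs(r)<6
    th=np.degrees(np.arctan(-f[0]))
    # y extents
    y=np.percentile(B[w][:,1],[1.5,98.5]);x=np.percentile(B[w][:,0],[1,99])
    # min-area rect in plan
    (cx,cy),sz,ang=cv2.minAreaRect(B[w][:,:2].astype(np.float32))
    zc=f@[x.mean(),y.mean(),1]
    print(n,len(B),'tilt %.1f roll %.1f'%(th,np.degrees(np.arctan(f[1]))),'x',x.round(1),'y',y.round(1),'ymid %.1f'%y.mean(),'z(top surf) at x-ends',[round(float(f@[xx,y.mean(),1]),1) for xx in x],'rect',round(cx,1),round(cy,1),np.round(sz,1),round(ang,1))
    return f
E
python3 - <<'E'
from bd import *
board('top',(160,180,205,215));board('scene',(300,200,345,245))
E
```

```text
top 309 tilt 23.9 roll -0.7 x [-58.1  27.2] y [-28.2  32.8] ymid 2.3 z(top surf) at x-ends [115.0, 77.2] rect -13.0 2.5 [93.2 62. ] 0.7
scene 322 tilt 24.4 roll -0.6 x [-57.6  24.2] y [-29.6  34.2] ymid 2.3 z(top surf) at x-ends [113.6, 76.4] rect -16.3 1.7 [68.6 88.7] 88.4
```

```bash
cat > plan.py <<'E'
from bd import *
def barpos(nose,th,h):
    t=np.radians(th);return nose-140*np.cos(t)-9*np.sin(t)*-1, 20+h+140*np.sin(t)+9*np.cos(t)
# note: normal of board tilts to +x when nose down: bar offset +9 sin(t) in x
def rows(keys,y,psi=1.515,back=14,op=-1,s=None):
    s=s or state()
    """keys: list of (nose,th,h,phi,n)"""
    out=[];prev=None
    for k in keys:
        if prev is None: prev=k;continue
        n=k[4]
        for i in range(1,n+1):
            v=[a+(b-a)*i/n for a,b in zip(prev[:4],k[:4])]
            x,z=barpos(*v[:3]); out.append(rel(bw(x,y,z),psi,v[3],back,s=s))
        prev=k
    show(out,op)
E
python3 - <<'E'
from plan import *
rows([(29.5,24,51,30,0),(30,19,20,35,6),(30,19,2,35,4)],-2.5)
E
```

```text
[-0.0018,-0.004,0.0057,-0.016,0.0018,-0.0001,-1],
[-0.0018,-0.008,0.0113,-0.0305,0.0018,-0.0001,-1],
[-0.0017,-0.012,0.017,-0.0451,0.0018,-0,-1],
[-0.0017,-0.016,0.0227,-0.0596,0.0018,-0,-1],
[-0.0017,-0.0199,0.0284,-0.0742,0.0018,-0,-1],
[-0.0017,-0.0239,0.0341,-0.0887,0.0018,-0,-1],
[-0.0017,-0.0261,0.038,-0.0887,0.0018,-0,-1],
[-0.0017,-0.0284,0.0419,-0.0887,0.0018,-0,-1],
[-0.0017,-0.0306,0.0458,-0.0887,0.0018,-0,-1],
[-0.0017,-0.0328,0.0497,-0.0887,0.0018,-0,-1],
```

{"name": "move_arm", "arguments": {"increments": [[-0.0018,-0.004,0.0057,-0.016,0.002,0,-1],[-0.0018,-0.008,0.0113,-0.03,0.002,0,-1],[-0.0018,-0.012,0.017,-0.045,0.002,0,-1],[-0.0018,-0.016,0.0227,-0.06,0.002,0,-1],[-0.0018,-0.02,0.0284,-0.074,0.002,0,-1],[-0.0018,-0.024,0.0341,-0.089,0.002,0,-1],[-0.0018,-0.026,0.038,-0.089,0.002,0,-1],[-0.0018,-0.0284,0.042,-0.089,0.002,0,-1],[-0.0018,-0.0306,0.0458,-0.089,0.002,0,-1],[-0.0018,-0.0328,0.0497,-0.089,0.002,0,-1],[-0.0018,-0.0328,0.0497,-0.089,0.002,0,-1]]}}

```text
t: 13.1
tcp_pos: [0.5353, 0.1187, 0.0643]
tcp_rot: [0.008, 0.027, 0.953, 0.301]
contact_force: [-0.0, 0.4, -1.6]
opening: 0.063
```

```bash
python3 - <<'E'
from plan import *
grab('scene','s10.png');grab('top','t10.png')
s=info()
crop('scene',270,170,390,290,5,'s10c.png')
board('top',(160,180,205,215));board('scene',(300,200,345,250))
E
```

```text
t 13.2 tcp [0.5355 0.1187 0.0647] grasp w [0.5349 0.1078 0.0803] bed [-102.2   -2.6   80.3] phi 35.0 psi 1.515 F [-0.2 -0.  -1.5] op 0.066
q [-0.06  0.57  0.1   2.06 -1.03  0.8   2.39]
top 306 tilt 19.5 roll 2.1 x [-60.4  25.3] y [-31.   29.8] ymid -0.6 z(top surf) at x-ends [58.7, 28.4] rect -14.5 -0.5 [95.1 60.9] 1.2
scene 297 tilt 18.9 roll -0.5 x [-61.9  17.4] y [-32.7  31.4] ymid -0.7 z(top surf) at x-ends [57.9, 30.7] rect -16.0 -0.4 [67.4 95.8] 87.4
```

View pics/s10c.png

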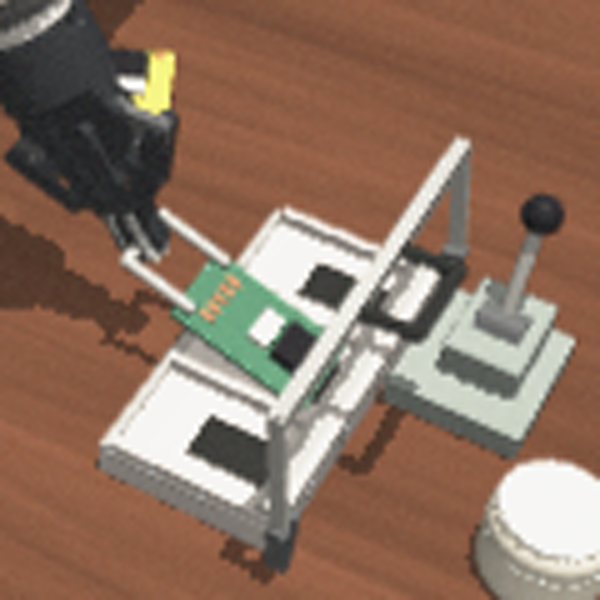

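```bash
python3 - <<'E'
from plan import *
rows([(30,19,2,35,0),(45,19,1.5,35,6)],-2)
E
```

```text
[0.0006,0.0019,0.0015,0.0002,-0.0004,0.0001,-1],
[0.0006,0.0039,0.003,0.0002,-0.0004,0.0001,-1],
[0.0006,0.0059,0.0045,0.0002,-0.0004,0.0001,-1],
[0.0006,0.0079,0.006,0.0002,-0.0004,0.0001,-1],
[0.0006,0.0099,0.0075,0.0002,-0.0004,0.0001,-1],
[0.0006,0.0119,0.009,0.0002,-0.0004,0.0001,-1],
```

{"name": "move_arm", "arguments": {"increments": [[0.0006,0.002,0.0015,0,0,0,-1],[0.0006,0.004,0.003,0,0,0,-1],[0.0006,0.006,0.0045,0,0,0,-1],[0.0006,0.008,0.006,0,0,0,-1],[0.0006,0.01,0.0075,0,0,0,-1],[0.0006,0.012,0.009,0,0,0,-1],[0.0006,0.012,0.009,0,0,0,-1]]}}

```text
t: 13.9
tcp_pos: [0.5356, 0.1343, 0.0642]
tcp_rot: [0.008, 0.026, 0.953, 0.301]
contact_force: [0.6, 0.4, -2.1]
opening: 0.065
```

```bash
python3 - <<'E'
from plan import *
grab('scene','s11.png');grab('top','t11.png')
s=info()
crop('scene',270,170,390,290,5,'s11c.png');crop('top',150,150,215,245,6,'t11c.png')
board('top',(160,180,205,215));board('scene',(300,200,345,250))
rows([(45,19,1,35,0),(46,15,1,32,3),(48.5,8,0,20,5),(50,2,0,8,4),(50,0,0,5,2)],-2)
E
```

```text
t 14.0 tcp [0.5357 0.1337 0.0642] grasp w [0.5351 0.1229 0.0797] bed [-87.2  -2.   79.7] phi 35.0 psi 1.515 F [-0.1  0.9 -1.8] op 0.061
q [-0.08  0.57  0.08  2.06 -1.05  0.78  2.37]
top 285 tilt 18.2 roll -0.5 x [-45.4  35.7] y [-30.   30.5] ymid 0.3 z(top surf) at x-ends [57.2, 30.5] rect -3.4 0.2 [86.3 60.4] 1.6
scene 259 tilt 18.8 roll -0.6 x [-47.   33.7] y [-32.2  31.7] ymid -0.3 z(top surf) at x-ends [57.9, 30.4] rect -6.5 0.8 [67.9 83.5] 88.7
[-0.0001,-0.0031,0.0023,0.0176,-0.0005,0.0002,-1],
[-0.0001,-0.0058,0.0043,0.0351,-0.0005,0.0002,-1],
[-0.0001,-0.0084,0.0064,0.0525,-0.0005,0.0002,-1],
[-0.0001,-0.0115,0.0089,0.0944,-0.0005,0.0002,-1],
[-0.0001,-0.0144,0.0114,0.1363,-0.0005,0.0002,-1],
[-0.0001,-0.0173,0.014,0.1782,-0.0005,0.0002,-1],
[-0.0001,-0.0202,0.0166,0.2201,-0.0005,0.0002,-1],
[-0.0001,-0.023,0.0192,0.262,-0.0005,0.0003,-1],
[-0.0001,-0.026,0.0218,0.3143,-0.0005,0.0003,-1],
[-0.0001,-0.029,0.0243,0.3667,-0.0005,0.0003,-1],
[-0.0001,-0.0319,0.027,0.419,-0.0005,0.0003,-1],
[-0.0001,-0.0346,0.0296,0.4714,-0.0005,0.0003,-1],
[-0.0001,-0.0366,0.0313,0.4976,-0.0005,0.0003,-1],
[-0.0001,-0.0384,0.033,0.5238,-0.0004,0.0003,-1],
```

View pics/s11c.png

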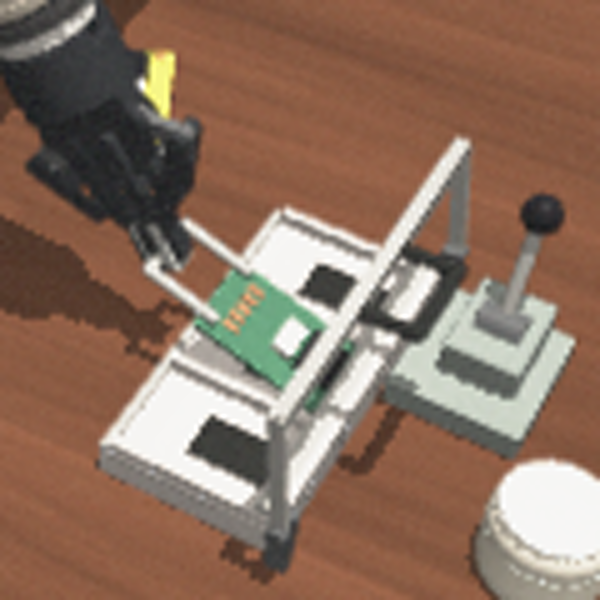

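View pics/t11c.png

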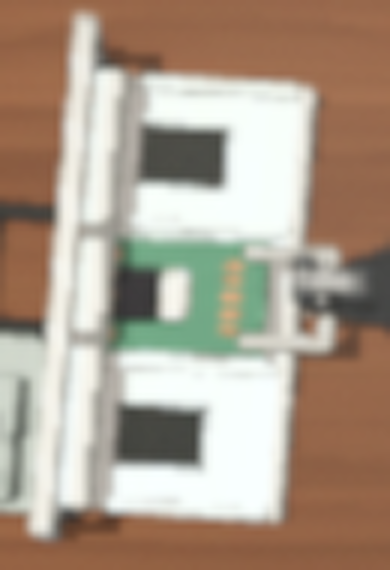

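{"name": "move_arm", "arguments": {"increments": [[0,-0.003,0.0023,0.018,0,0,-1],[0,-0.0058,0.0043,0.035,0,0,-1],[0,-0.0084,0.0064,0.052,0,0,-1],[0,-0.0115,0.0089,0.094,0,0,-1],[0,-0.0144,0.0114,0.136,0,0,-1],[0,-0.0173,0.014,0.178,0,0,-1],[0,-0.02,0.0166,0.22,0,0,-1],[0,-0.023,0.0192,0.262,0,0,-1],[0,-0.023,0.0192,0.262,0,0,-1]]}}

```text
t: 14.9
tcp_pos: [0.5352, 0.1277, 0.0353]
tcp_rot: [0.005, 0.026, 0.985, 0.173]
contact_force: [-0.1, 0.1, -0.6]
opening: 0.07
```

```bash
python3 - <<'E'
from plan import *
grab('scene','s12.png');grab('top','t12.png')
s=info()
crop('scene',270,170,390,290,5,'s12c.png')
board('top',(160,180,205,215));board('scene',(300,200,345,250))
rows([(48.5,8,0,20,0),(50,2,0,8,4),(50,0,0,5,2)],-2)
E
```

```text
t 15.0 tcp [0.535  0.1267 0.0353] grasp w [0.5347 0.1202 0.0531] bed [-89.8  -1.7  53.1] phi 20.0 psi 1.517 F [ 0.6  0.5 -0.7] op 0.061
q [-0.32  0.56  0.22  2.06 -0.85  0.63  2.1 ]
top 309 tilt 8.0 roll 0.7 x [-44.7  38.9] y [-31.1  31.2] ymid 0.0 z(top surf) at x-ends [39.2, 27.5] rect -2.9 0.4 [84.  63.3] 2.0
scene 246 tilt 8.0 roll -1.1 x [-47.9  32.5] y [-31.4  32.5] ymid 0.5 z(top surf) at x-ends [39.3, 28.0] rect -7.4 0.5 [83.2 68.5] 0.5
[-0.0003,-0.003,0.003,0.0531,-0.001,0.0016,-1],
[-0.0003,-0.0052,0.0063,0.1055,-0.001,0.0016,-1],
[-0.0003,-0.0073,0.0095,0.1579,-0.0009,0.0017,-1],
[-0.0003,-0.0093,0.0128,0.2102,-0.0009,0.0017,-1],
[-0.0003,-0.0107,0.015,0.2364,-0.0008,0.0017,-1],
[-0.0003,-0.0121,0.0171,0.2626,-0.0008,0.0017,-1],
```

View pics/s12c.png

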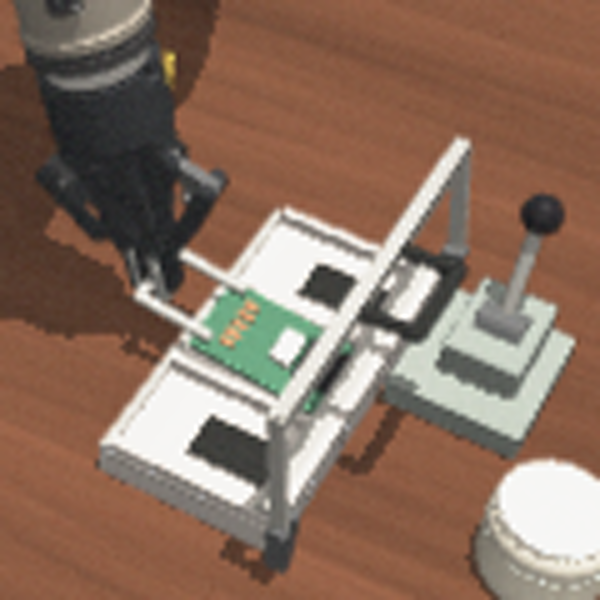

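{"name": "move_arm", "arguments": {"increments": [[0,-0.003,0.003,0.053,0,0,-1],[0,-0.0052,0.0063,0.105,0,0,-1],[0,-0.0073,0.0095,0.158,0,0,-1],[0,-0.0093,0.0128,0.21,0,0,-1],[0,-0.0107,0.015,0.236,0,0,-1],[0,-0.0121,0.0176,0.263,0,0,-1],[0,-0.0121,0.0176,0.263,0,0,-1]]}}

```text
t: 15.7
tcp_pos: [0.5342, 0.1222, 0.014]
tcp_rot: [0.0, 0.026, 0.999, 0.043]
contact_force: [-1.4, -0.2, -1.1]
opening: 0.064
```

```bash
python3 - <<'E'
from plan import *
grab('scene','s13.png');grab('top','t13.png')
s=info()
crop('scene',270,170,390,290,5,'s13c.png')
board('top',(160,180,205,215));board('scene',(300,200,345,250))
E
```

```text
t 15.8 tcp [0.5342 0.1212 0.0142] grasp w [0.5342 0.1195 0.0332] bed [-90.6  -1.2  33.2] phi 5.0 psi 1.517 F [-0.8 -0.1 -1.7] op 0.062
q [-0.62  0.61  0.43  2.05 -0.62  0.59  1.78]
top 155 tilt 2.5 roll 0.7 x [-10.8  39.7] y [-30.5  30.7] ymid 0.1 z(top surf) at x-ends [27.4, 25.1] rect 15.3 0.2 [63.4 50.6] 87.7
scene 226 tilt 0.1 roll 0.0 x [-49.   31.6] y [-30.7  33. ] ymid 1.2 z(top surf) at x-ends [26.3, 26.2] rect -8.3 2.5 [69.5 83.8] 88.9
```

View pics/s13c.png

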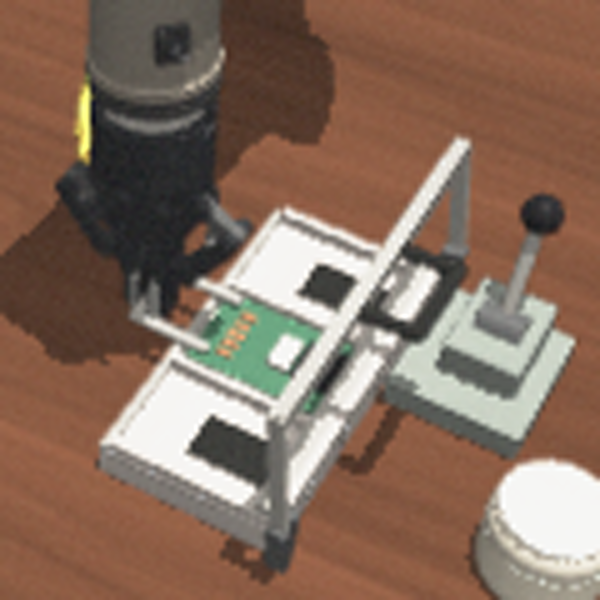

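{"name": "move_arm", "arguments": {"increments": [[0,0,0.001,0,0,0,-1],[0,0,0.002,0,0,0,-1],[0,0,0.002,0,0,0,-0.6],[0,0,0.002,0,0,0,-0.6],[0,0,0.002,0,0,0,-0.6],[0,0,0.002,0,0,0,-0.6]]}}

```text
t: 16.4
tcp_pos: [0.5343, 0.1214, 0.0123]
tcp_rot: [0.0, 0.027, 0.999, 0.044]
contact_force: [-0.0, -0.9, 0.4]
opening: 0.197
```

```bash
python3 - <<'E'
from plan import *
grab('scene','s14.png')
s=info()
board('scene',(300,200,345,250))
E
```

```text
t 16.45 tcp [0.5342 0.1214 0.0123] grasp w [0.5342 0.1197 0.0312] bed [-90.4  -1.2  31.2] phi 5.0 psi 1.517 F [-0.5  0.7  0.4] op 0.197
q [-0.62  0.62  0.43  2.05 -0.62  0.58  1.78]
scene 225 tilt -0.3 roll -0.2 x [-50.8  31.5] y [-30.5  33.5] ymid 1.5 z(top surf) at x-ends [25.6, 26.0] rect -9.7 2.9 [69.3 86.7] 89.6
```

Free of contact; withdraw up and toward the rack, then look.

{"name": "move_arm", "arguments": {"increments": [[0,0,-0.006,0,0,0,-0.6],[0,0,-0.015,0,0,0,-0.6],[0,0,-0.03,0,0,0,-0.6],[0,0,-0.06,0,0,0,-0.5],[0,-0.02,-0.1,0,0,0,-0.3],[0,-0.05,-0.14,0,0,0,-0.3],[0,-0.08,-0.17,0.05,0,0,-0.3],[0,-0.12,-0.19,0.12,0,0,-0.3],[0,-0.16,-0.2,0.2,0,0,-0.3],[0,-0.2,-0.2,0.28,0,0,-0.3]]}}

```text
t: 17.45
tcp_pos: [0.5239, -0.0972, 0.1972]
tcp_rot: [-0.001, 0.028, 0.995, -0.097]
contact_force: [0.3, -0.1, -1.5]
opening: 0.352
```

```bash
python3 - <<'E'
from plan import *
grab('scene','s15.png');grab('top','t15.png')
s=info()
crop('scene',270,170,390,290,5,'s15c.png')
crop('top',150,150,215,245,6,'t15c.png')
board('top',(160,180,205,215));board('scene',(300,200,345,250))
for n,box in(('top',(252,160,372,225)),('scene',(145,140,265,230))):
    p,d=last(n);Q=pts(n,d);u0,v0,u1,v1=box;A=Q[v0:v1,u0:u1].reshape(-1,3)
    B=A[(A[:,2]>.135)&(A[:,2]<.165)&(A[:,1]<-.15)]
    print(n,len(B),B.mean(0).round(4),np.percentile(B,[3,97],axis=0).round(3).tolist())
E
```

```text
t 17.55 tcp [ 0.5218 -0.0986  0.1952] grasp w [ 0.522  -0.0949  0.2139] bed [-305.3   -1.   213.9] phi -11.2 psi 1.513 F [0.1 1.3 0.6] op 0.349
q [-0.69  0.36  0.8   1.99 -0.08  0.89  1.64]
top 334 tilt 0.3 roll 0.9 x [-48.3  38.5] y [-30.3  31.4] ymid 0.6 z(top surf) at x-ends [26.1, 25.6] rect -4.6 0.4 [88.8 63.6] 1.3
scene 228 tilt -0.6 roll -0.6 x [-51.3  31.4] y [-30.6  32.7] ymid 1.0 z(top surf) at x-ends [25.4, 26.3] rect -9.6 2.0 [88.7 66.6] 2.0
top 58 [ 0.5551 -0.2934  0.1459] [[0.529, -0.298, 0.138], [0.582, -0.289, 0.152]]
scene 45 [ 0.5583 -0.2939  0.1448] [[0.532, -0.299, 0.136], [0.583, -0.287, 0.151]]
```

View pics/s15c.png

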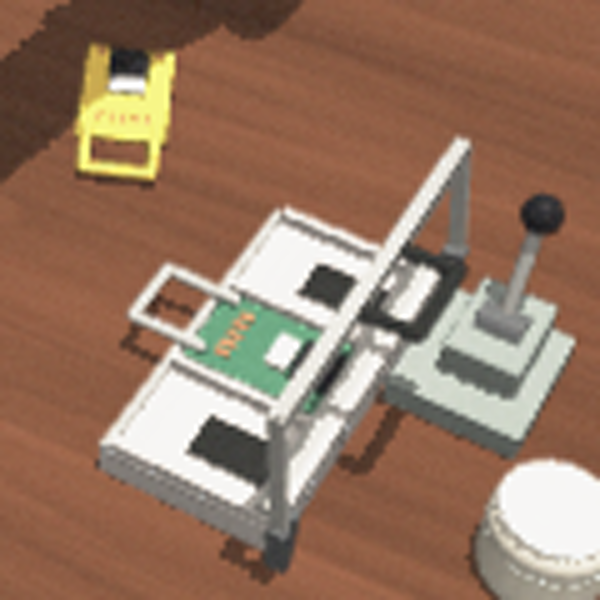

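View pics/t15.png

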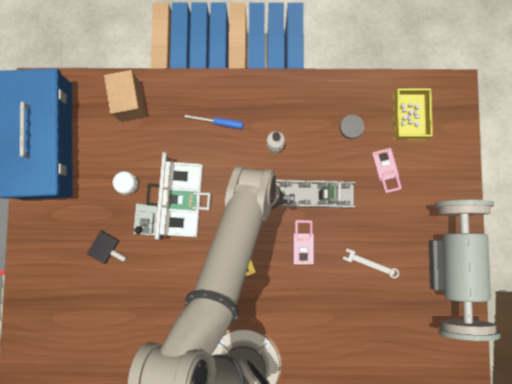

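```bash
python3 - <<'E'
from g import *
s=state()
H=np.array([.5545,-.2935,.145]);psi=1.552;phi=-20
Rt=ori(psi,np.radians(phi));up=H-Rt[:,2]*.07
show([rel(up,psi,phi,14,s=s)],-.3)
E
```

```text
[-0.0433,-0.1707,0.0313,0.1537,-0.0115,-0.038,-0.3],
```

{"name": "move_arm", "arguments": {"increments": [[-0.007,-0.028,0,0.026,-0.002,-0.006,-0.3],[-0.014,-0.057,0,0.051,-0.004,-0.013,-0.3],[-0.022,-0.085,0,0.077,-0.006,-0.019,-0.3],[-0.029,-0.114,0.005,0.102,-0.008,-0.025,-0.3],[-0.036,-0.142,0.015,0.128,-0.01,-0.032,-0.3],[-0.0433,-0.1707,0.025,0.154,-0.0115,-0.038,-0.3],[-0.0433,-0.1707,0.0313,0.154,-0.0115,-0.038,-0.3],[-0.0433,-0.1707,0.0313,0.154,-0.0115,-0.038,-0.3]]}}

```text
t: 18.35
tcp_pos: [0.5542, -0.2738, 0.1972]
tcp_rot: [-0.002, 0.01, 0.985, -0.173]
contact_force: [0.7, -0.1, 0.1]
opening: 0.349
```

```bash
python3 - <<'E'
from g import *
grab('scene','s16.png');grab('top','t16.png')
s=info()
crop('scene',130,80,280,230,4,'s16c.png')
H=np.array([.5545,-.2935,.145]);show([rel(H,1.552,-20,14,s=s)],-.3)
for n,box in(('top',(252,160,372,225)),('scene',(145,140,265,230))):
    p,d=last(n);Q=pts(n,d);u0,v0,u1,v1=box;A=Q[v0:v1,u0:u1].reshape(-1,3)
    B=A[(A[:,2]>.135)&(A[:,2]<.155)&(abs(A[:,1]+.2935)<.012)]
    print(n,len(B),B.mean(0).round(4))
E
```

```text
t 18.45 tcp [ 0.555  -0.2729  0.1977] grasp w [ 0.5552 -0.2664  0.2155] bed [-474.7  -43.7  215.5] phi -19.9 psi 1.553 F [ 0.1 -0.4  0.5] op 0.347
q [-0.43  0.49  0.82  1.88 -0.02  0.81  1.87]
[0.0002,-0.0014,0.0705,0.0012,0.0003,0.0008,-0.3],
top 25 [ 0.5378 -0.2926  0.1455]
scene 42 [ 0.5594 -0.2936  0.1456]
```

View pics/s16c.png

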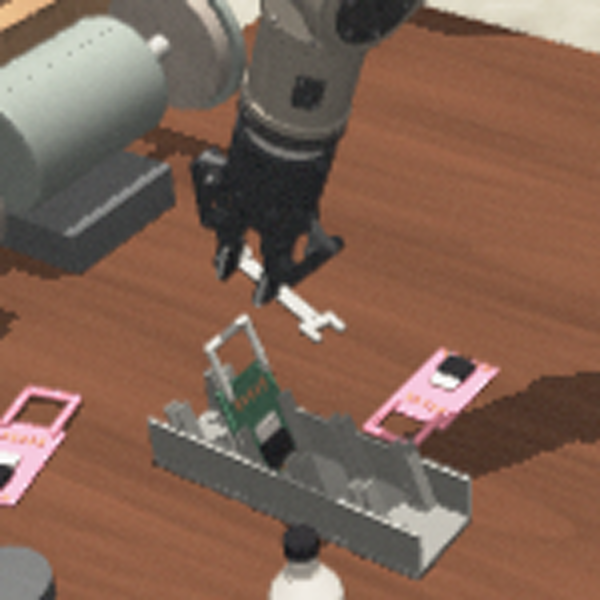

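{"name": "move_arm", "arguments": {"increments": [[0,-0.0014,0.015,0,0,0,-0.3],[0,-0.0014,0.035,0,0,0,-0.3],[0,-0.0014,0.055,0,0,0,-0.3],[0,-0.0014,0.065,0,0,0,-0.3],[0,-0.0014,0.0705,0,0,0,-0.3],[0,-0.0014,0.0705,0,0,0,-0.3],[0,-0.0014,0.0705,0,0,0,-1],[0,-0.0014,0.0705,0,0,0,-1],[0,-0.0014,0.0705,0,0,0,-1],[0,-0.0014,0.0705,0,0,0,-1],[0,-0.0014,0.0705,0,0,0,-1]]}}

```text
t: 19.55
tcp_pos: [0.5551, -0.2985, 0.1325]
tcp_rot: [-0.001, 0.009, 0.985, -0.173]
contact_force: [0.2, -0.7, 2.7]
opening: 0.063
```

```bash
python3 - <<'E'
from g import *
grab('scene','s17.png')
s=info()
crop('scene',155,120,275,230,5,'s17c.png')
E
```

```text
t 19.6 tcp [ 0.5551 -0.2985  0.1325] grasp w [ 0.5552 -0.292   0.1503] bed [-500.3  -45.2  150.3] phi -20.0 psi 1.553 F [ 0.3 -1.7  3.7] op 0.063
q [-0.33  0.58  0.75  1.91 -0.08  0.68  1.92]
```

View pics/s17c.png

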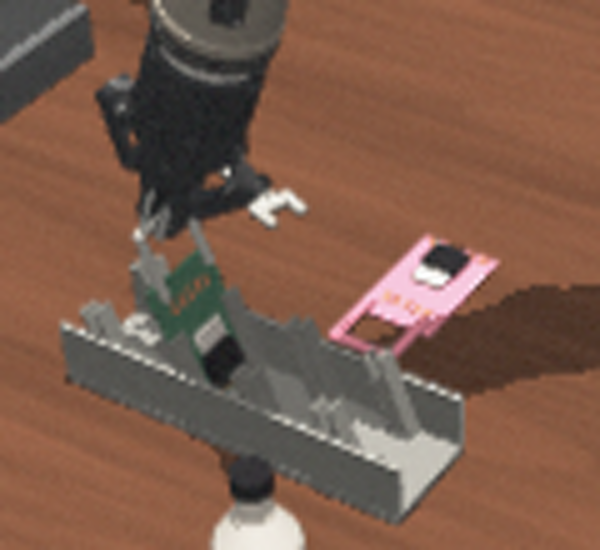

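{"name": "move_arm", "arguments": {"increments": [[0,-0.002,-0.002,0,0,0,-1],[0,-0.005,-0.006,0,0,0,-1],[0,-0.009,-0.011,0,0,0,-1],[0,-0.013,-0.0155,0,0,0,-1],[0,-0.0175,-0.021,0,0,0,-1],[0,-0.022,-0.026,0,0,0,-1],[0,-0.028,-0.033,0,0,0,-1],[0,-0.034,-0.04,0,0,0,-1],[0,-0.04,-0.0475,0,0,0,-1],[0,-0.046,-0.055,0,0,0,-1],[0,-0.052,-0.062,0,0,0,-1],[0,-0.058,-0.069,0,0,0,-1],[0,-0.064,-0.076,0,0,0,-1],[0,-0.07,-0.092,0,0,0,-1],[0,-0.077,-0.112,0,0,0,-1],[0,-0.084,-0.132,0,0,0,-1],[0,-0.091,-0.152,0,0,0,-1],[0,-0.091,-0.152,0,0,0,-1]]}}

```text
t: 21.4
tcp_pos: [0.5554, -0.3335, 0.3097]
tcp_rot: [0.001, 0.009, 0.985, -0.174]
contact_force: [0.4, -0.3, -2.2]
opening: 0.064
```

```bash
python3 - <<'E'
from plan import *
grab('scene','s18.png')
s=info()
crop('scene',110,40,270,230,3,'s18c.png')
x,z=barpos(30,24,51);print(x,z)
a=rel(bw(x,-80,z),1.515,30,14,s=s);show([a],-1)
E
```

```text
t 21.45 tcp [ 0.5547 -0.3327  0.3076] grasp w [ 0.5547 -0.3262  0.3255] bed [-534.5  -46.6  325.5] phi -20.0 psi 1.551 F [ 0.3  0.7 -3.4] op 0.06
q [-0.37  0.39  0.86  1.72  0.03  1.01  1.97]
-94.23573428228192 136.16503914939543
[-0.0496,0.4877,0.0182,-0.8721,0.0003,0.0392,-1],
```

View pics/s18c.png

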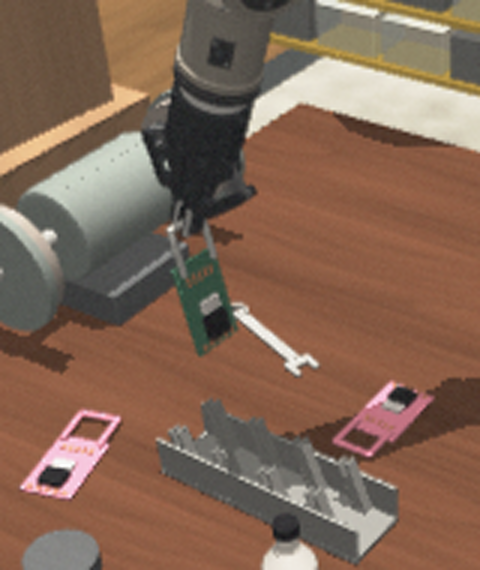

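{"name": "move_arm", "arguments": {"increments": [[-0.003,0.038,-0.01,-0.067,0,0.003,-1],[-0.006,0.075,-0.015,-0.134,0,0.006,-1],[-0.01,0.113,-0.015,-0.201,0,0.009,-1],[-0.014,0.15,-0.015,-0.268,0,0.012,-1],[-0.018,0.188,-0.015,-0.335,0,0.015,-1],[-0.022,0.225,-0.015,-0.402,0,0.018,-1],[-0.026,0.263,-0.015,-0.47,0,0.021,-1],[-0.03,0.3,-0.015,-0.537,0,0.024,-1],[-0.034,0.338,-0.01,-0.604,0,0.027,-1],[-0.038,0.375,-0.01,-0.671,0,0.03,-1],[-0.042,0.413,-0.01,-0.738,0,0.033,-1],[-0.046,0.45,0,-0.805,0,0.036,-1],[-0.0496,0.4877,0.01,-0.872,0,0.039,-1],[-0.0496,0.4877,0.018,-0.872,0,0.039,-1],[-0.0496,0.4877,0.018,-0.872,0,0.039,-1],[-0.0496,0.4877,0.018,-0.872,0,0.039,-1]]}}

```text
t: 23.05
tcp_pos: [0.6131, 0.1169, 0.1239]
tcp_rot: [0.007, 0.028, 0.966, 0.258]
contact_force: [-0.0, 0.2, -1.8]
opening: 0.06
```

```bash
python3 - <<'E'
from plan import *
grab('scene','s19.png');grab('top','t19.png')
s=info()
crop('scene',230,120,400,290,4,'s19c.png')
crop('top',140,130,270,250,5,'t19c.png')
E
```

```text
t 23.15 tcp [0.6138 0.1174 0.1251] grasp w [0.6132 0.1079 0.1415] bed [-97.7 -80.8 141.5] phi 29.9 psi 1.515 F [ 0.7  0.8 -1.9] op 0.066
q [-0.3   0.56  0.36  1.87 -0.92  0.96  2.16]
```

View pics/s19c.png

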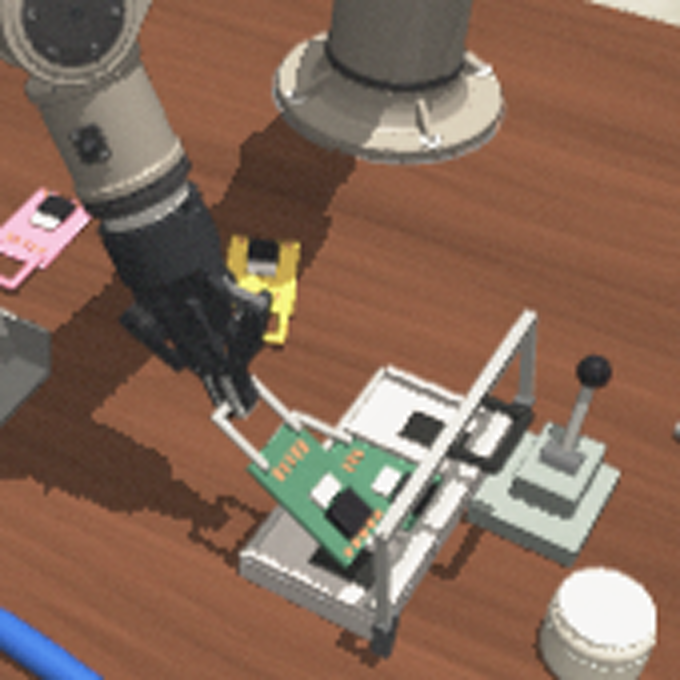

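View pics/t19c.png

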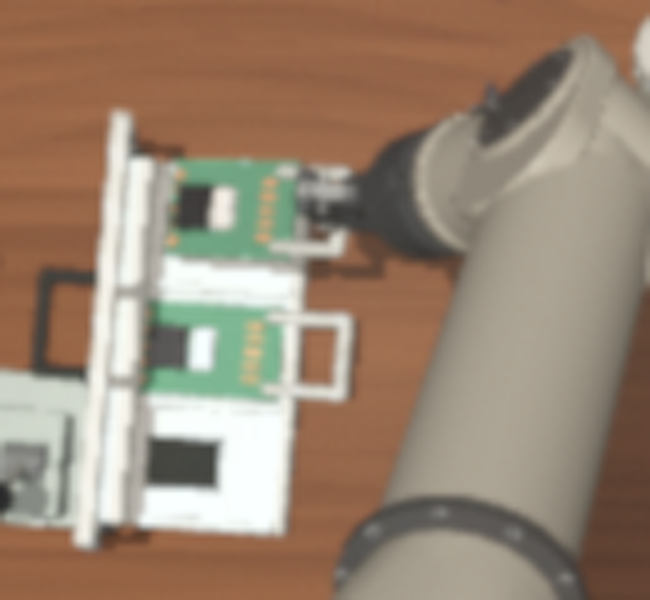

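```bash
python3 - <<'E'
from plan import *
import bd
# filter to board in hand: z>55
src=open('bd.py').read().replace('B[:,2]>15','B[:,2]>45'); exec(src)
board('top',(170,155,205,186));board('scene',(285,220,330,265))
E
```

```text
top 273 tilt 28.9 roll 1.2 x [-60.7  20.3] y [-117.1  -54.2] ymid -85.7 z(top surf) at x-ends [112.8, 68.1] rect -18.4 -85.8 [63.5 85.4] 89.3
scene 390 tilt 29.1 roll -0.0 x [-62.1  22.7] y [-118.1  -53.1] ymid -85.6 z(top surf) at x-ends [111.7, 64.5] rect -20.4 -84.4 [69.2 88.9] 88.0
```

```bash
python3 - <<'E'
from plan import *
rows([(23,29,41,30,0),(28,21,25,38,7),(30,21,2.5,38,5)],-73)
E
```

```text
[0.0078,-0.0028,0.0041,-0.021,0.0023,0.0001,-1],
[0.0078,-0.0055,0.0078,-0.041,0.0023,0.0001,-1],
[0.0078,-0.0081,0.0115,-0.0609,0.0023,0.0001,-1],
[0.0079,-0.0108,0.0153,-0.0808,0.0023,0.0001,-1],
[0.0079,-0.0134,0.0191,-0.1008,0.0023,0.0002,-1],
[0.0079,-0.0159,0.023,-0.1207,0.0023,0.0002,-1],
[0.0079,-0.0185,0.0268,-0.1407,0.0023,0.0002,-1],
[0.0079,-0.0204,0.0309,-0.1407,0.0023,0.0002,-1],
[0.0079,-0.0223,0.035,-0.1407,0.0023,0.0002,-1],
[0.0079,-0.0242,0.0391,-0.1407,0.0023,0.0002,-1],
[0.0079,-0.0261,0.0432,-0.1407,0.0023,0.0002,-1],
[0.0079,-0.028,0.0473,-0.1407,0.0023,0.0002,-1],
```

{"name": "move_arm", "arguments": {"increments": [[0.0078,-0.0028,0.0041,-0.021,0.002,0,-1],[0.0078,-0.0055,0.0078,-0.041,0.002,0,-1],[0.0078,-0.008,0.0115,-0.061,0.002,0,-1],[0.0078,-0.0108,0.0153,-0.081,0.002,0,-1],[0.0078,-0.0134,0.019,-0.101,0.002,0,-1],[0.0078,-0.016,0.023,-0.121,0.002,0,-1],[0.0078,-0.0185,0.0268,-0.141,0.002,0,-1],[0.0078,-0.0185,0.0268,-0.141,0.002,0,-1]]}}

```text
t: 23.95
tcp_pos: [0.6054, 0.1142, 0.0912]
tcp_rot: [0.009, 0.027, 0.945, 0.326]
contact_force: [0.5, -0.3, -2.3]
opening: 0.065
```

```bash
python3 - <<'E'
from plan import *
grab('scene','s20.png');grab('top','t20.png')
s=info()
src=open('bd.py').read().replace('B[:,2]>15','(B[:,1]<-40)&(B[:,2]>32)'); exec(src)
board('top',(170,155,205,190));board('scene',(275,220,340,275))
crop('scene',270,170,390,290,5,'s20c.png')
crop('top',150,140,230,245,6,'t20c.png')
E
```

```text
t 24.05 tcp [0.6059 0.115  0.0923] grasp w [0.6052 0.1033 0.1073] bed [-102.8  -73.1  107.3] phi 38.0 psi 1.514 F [ 0.7  1.1 -2. ] op 0.064
q [-0.17  0.64  0.28  1.89 -1.07  0.99  2.36]
top 301 tilt 20.9 roll 0.6 x [-63.   23.2] y [-110.3  -47.3] ymid -78.8 z(top surf) at x-ends [84.4, 51.5] rect -18.6 -78.3 [63.8 90.7] 87.2
scene 371 tilt 21.2 roll -0.0 x [-63.7  25.6] y [-109.9  -46.3] ymid -78.1 z(top surf) at x-ends [83.2, 48.5] rect -18.8 -77.6 [65.  95.5] 86.9
```

View pics/s20c.png

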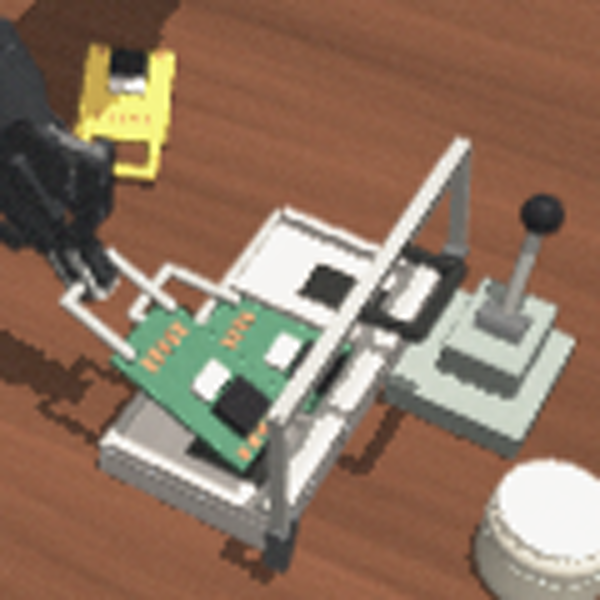

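View pics/t20c.png

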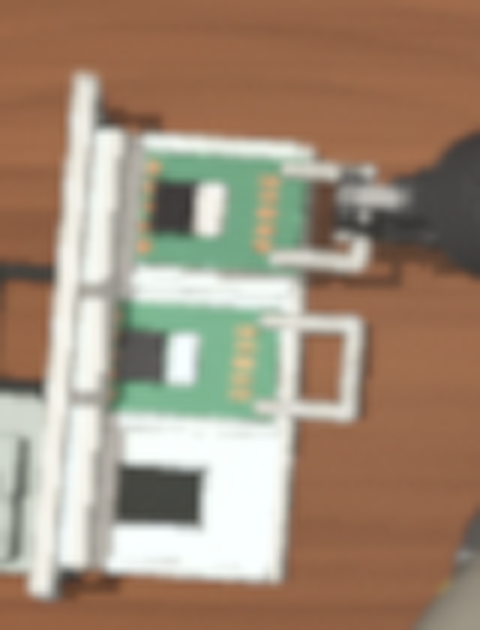

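```bash
python3 - <<'E'
from plan import *
for n,box in(('top',(170,155,205,190)),('scene',(275,220,340,275))):
    p,d=last(n);Q=pts(n,d);u0,v0,u1,v1=box
    c=p[v0:v1,u0:u1].astype(int);m=(c[...,1]>c[...,0]+20)&(c[...,1]>c[...,2]+10)
    B=np.array([wb(a) for a in Q[v0:v1,u0:u1][m]])
    for nm,sel in(('hand',(B[:,1]<-43)&(B[:,2]>35)),('seated',(B[:,1]>-38)&(B[:,2]<32))):
        C=B[sel]
        if len(C)<40: continue
        out=[]
        for x0 in range(-60,30,15):
            D=C[abs(C[:,0]-x0)<8]
            if len(D)>10: out.append((x0,*np.percentile(D[:,1],[2,98]).round(1)))
        print(n,nm,out)
E
```

```text
top hand [(-60, np.float64(-93.8), np.float64(-45.1)), (-45, np.float64(-106.8), np.float64(-45.1)), (-30, np.float64(-106.7), np.float64(-47.7)), (-15, np.float64(-106.9), np.float64(-47.6)), (0, np.float64(-110.8), np.float64(-46.6)), (15, np.float64(-110.2), np.float64(-50.1))]
scene hand [(-60, np.float64(-107.7), np.float64(-53.4)), (-45, np.float64(-108.0), np.float64(-44.4)), (-30, np.float64(-108.6), np.float64(-46.3)), (-15, np.float64(-108.9), np.float64(-46.7)), (0, np.float64(-110.5), np.float64(-46.7)), (15, np.float64(-110.1), np.float64(-48.2))]
scene seated [(-45, np.float64(-5.2), np.float64(31.0)), (-30, np.float64(-7.2), np.float64(31.3)), (-15, np.float64(-16.0), np.float64(32.2)), (0, np.float64(-19.0), np.float64(33.4)), (15, np.float64(-22.0), np.float64(32.3))]
```

```bash
python3 - <<'E'
from plan import *
rows([(28,21,25,38,0),(28,21,15,38,5),(30,21,2.5,38,5)],-77.5,psi=1.57)
E
```

```text
[-0.004,-0.0009,0.0015,0.0003,0.034,-0.0438,-1],
[-0.004,-0.0022,0.0031,0.0003,0.034,-0.0438,-1],
[-0.004,-0.0034,0.0047,0.0003,0.034,-0.0438,-1],
[-0.004,-0.0046,0.0063,0.0003,0.034,-0.0438,-1],
[-0.004,-0.0058,0.0078,0.0003,0.034,-0.0438,-1],
[-0.004,-0.0071,0.0101,0.0003,0.034,-0.0438,-1],
[-0.004,-0.0083,0.0123,0.0003,0.034,-0.0438,-1],
[-0.004,-0.0095,0.0145,0.0003,0.034,-0.0438,-1],
[-0.004,-0.0107,0.0167,0.0003,0.034,-0.0438,-1],
[-0.004,-0.012,0.0189,0.0003,0.034,-0.0438,-1],
```

{"name": "move_arm", "arguments": {"increments": [[-0.002,-0.0009,0.0015,0,0.017,-0.022,-1],[-0.004,-0.0022,0.003,0,0.034,-0.044,-1],[-0.004,-0.0034,0.0047,0,0.034,-0.044,-1],[-0.004,-0.0046,0.0063,0,0.034,-0.044,-1],[-0.004,-0.0058,0.0078,0,0.034,-0.044,-1],[-0.004,-0.0058,0.0078,0,0.034,-0.044,-1]]}}

```text
t: 24.65
tcp_pos: [0.6096, 0.115, 0.0822]
tcp_rot: [-0.0, 0.0, 0.945, 0.326]
contact_force: [0.4, -0.3, -2.0]
opening: 0.064
```

```bash
cat > edge.py <<'E'
from plan import *
def edges(n,box,ylo,yhi,zmin):
    p,d=last(n);Q=pts(n,d);u0,v0,u1,v1=box
    c=p[v0:v1,u0:u1].astype(int);m=(c[...,1]>c[...,0]+20)&(c[...,1]>c[...,2]+10)
    B=np.array([wb(a) for a in Q[v0:v1,u0:u1][m]])
    C=B[(B[:,1]>ylo)&(B[:,1]<yhi)&(B[:,2]>zmin)]
    o=[]
    for x0 in range(-45,30,15):
        D=C[abs(C[:,0]-x0)<8]
        if len(D)>10:
            e=np.percentile(D[:,1],[2,98]);o.append((x0,e[0],e[1]))
    o=np.array(o);f=np.polyfit(o[:,0],o[:,1:].mean(1),1);print(n,o.round(1).tolist(),'yaw deg %.2f mid at bar %.1f at nose %.1f'%(np.degrees(np.arctan(f[0])),np.polyval(f,-95),np.polyval(f,45)))
E
python3 - <<'E'
from edge import *
grab('scene','s21.png');grab('top','t21.png')
s=info()
src=open('bd.py').read().replace('B[:,2]>15','(B[:,1]<-40)&(B[:,2]>32)'); exec(src)
board('top',(170,155,205,190));board('scene',(275,220,340,275))
edges('top',(170,155,205,190),-125,-41,32);edges('scene',(275,220,340,275),-125,-41,32)
edges('top',(165,183,205,212),-39,40,10)
rows([(28,21,15,38,0),(30,21,2.5,38,5)],-77.5,psi=1.57)
E
```

```text
t 24.75 tcp [0.6098 0.115  0.0826] grasp w [0.6098 0.1033 0.0975] bed [-102.6  -77.6   97.5] phi 38.0 psi 1.570 F [ 0.1  0.3 -1.9] op 0.067
q [-0.16  0.67  0.27  1.86 -1.05  1.02  2.39]
top 293 tilt 20.5 roll -0.3 x [-61.7  23.1] y [-108.7  -48.4] ymid -78.6 z(top surf) at x-ends [74.2, 42.4] rect -19.0 -78.2 [88.6 61.3] 0.1
scene 361 tilt 21.2 roll -1.5 x [-62.1  27.8] y [-109.7  -45.3] ymid -77.5 z(top surf) at x-ends [74.0, 39.1] rect -16.6 -77.1 [92.4 69.1] 1.7
top [[-45.0, -108.6, -48.9], [-30.0, -108.5, -48.5], [-15.0, -107.7, -49.0], [0.0, -108.3, -48.5], [15.0, -108.7, -47.6]] yaw deg 0.48 mid at bar -79.1 at nose -77.9
scene [[-45.0, -108.5, -45.5], [-30.0, -108.6, -46.0], [-15.0, -109.2, -46.2], [0.0, -109.5, -45.1], [15.0, -109.8, -46.9]] yaw deg -1.01 mid at bar -76.1 at nose -78.6
top [[-45.0, -20.6, 29.6], [-30.0, -29.8, 30.4], [-15.0, -29.1, 31.2], [0.0, -30.3, 31.8], [15.0, -30.7, 29.7]] yaw deg -3.60 mid at bar 6.3 at nose -2.6
[-0.0001,-0.0012,0.0022,0.0004,-0.0001,-0,-1],
[-0.0001,-0.0025,0.0044,0.0004,-0.0001,-0,-1],
[-0.0001,-0.0037,0.0067,0.0004,-0.0001,-0,-1],
[-0.0002,-0.0049,0.0089,0.0004,-0.0001,-0,-1],
[-0.0002,-0.0061,0.0111,0.0004,-0.0001,-0,-1],
```

Square now. Lower and slide under the lip.

{"name": "move_arm", "arguments": {"increments": [[0,-0.0012,0.0022,0,0,0,-1],[0,-0.0025,0.0044,0,0,0,-1],[0,-0.0037,0.0067,0,0,0,-1],[0,-0.0049,0.0089,0,0,0,-1],[0,-0.0061,0.0111,0,0,0,-1],[0,-0.0061,0.0111,0,0,0,-1]]}}

```text
t: 25.35
tcp_pos: [0.6095, 0.1171, 0.0696]
tcp_rot: [-0.0, 0.0, 0.945, 0.326]
contact_force: [-0.4, 0.8, -1.8]
opening: 0.062
```

```bash
python3 - <<'E'
from edge import *
grab('scene','s22.png');grab('top','t22.png')
s=info()
src=open('bd.py').read().replace('B[:,2]>15','(B[:,1]<-40)&(B[:,2]>22)'); exec(src)
board('top',(170,155,205,190));board('scene',(275,220,340,275))
p,Rm=cur(s);b=wb(p-Rm[:,2]*.014)
for th in(20,21,22):
    t=np.radians(th);print('nose',b[0]+140*np.cos(t)-9*np.sin(t),b[2]-140*np.sin(t)-9*np.cos(t)-20)
rows([(30,21,2,38,0),(44.5,21,1.5,38,7)],-77.5,psi=1.57)
crop('scene',270,170,390,290,5,'s22c.png')
E
```

```text
t 25.45 tcp [0.6097 0.117  0.07  ] grasp w [0.6097 0.1053 0.085 ] bed [-100.5  -77.5   85. ] phi 38.0 psi 1.570 F [-0.9 -1.2 -1.2] op 0.065
q [-0.16  0.69  0.26  1.86 -1.06  1.    2.41]
top 294 tilt 21.2 roll -0.9 x [-59.9  25.6] y [-107.   -46.3] ymid -76.6 z(top surf) at x-ends [62.8, 29.6] rect -16.1 -77.0 [89.2 61.3] 1.0
scene 352 tilt 21.4 roll -1.7 x [-60.6  30.1] y [-109.9  -46.3] ymid -78.1 z(top surf) at x-ends [61.9, 26.4] rect -14.6 -77.5 [93.  67.1] 2.1
nose 31.013915742139794 4.683532876086616
nose 30.01107828574419 2.4498497539365545
nose 28.969410420650668 0.2340087594246434
[-0.0003,0.0013,0.0017,0.0004,-0.0002,-0.0001,-1],
[-0.0004,0.0029,0.003,0.0004,-0.0002,-0.0001,-1],
[-0.0006,0.0045,0.0043,0.0004,-0.0002,-0.0001,-1],
[-0.0007,0.006,0.0057,0.0004,-0.0002,-0.0001,-1],
[-0.0008,0.0076,0.007,0.0004,-0.0002,-0.0001,-1],
[-0.0009,0.0092,0.0083,0.0004,-0.0002,-0.0001,-1],
[-0.001,0.0108,0.0097,0.0004,-0.0002,-0.0001,-1],
```

View pics/s22c.png

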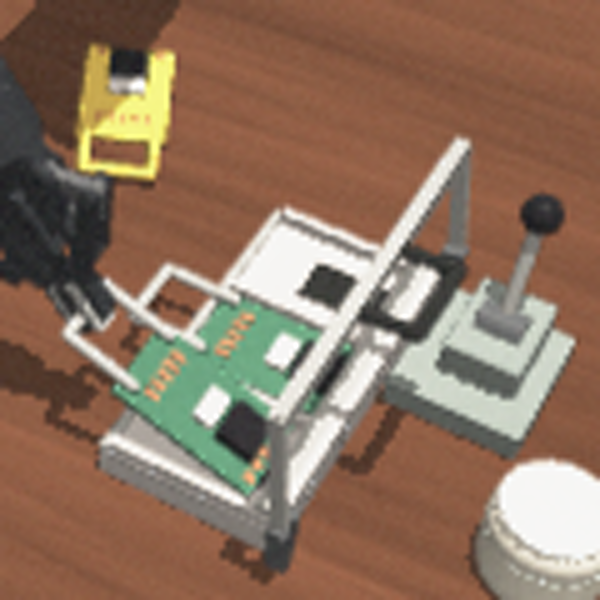

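{"name": "move_arm", "arguments": {"increments": [[-0.0003,0.0014,0.0017,0,0,0,-1],[-0.0004,0.0029,0.003,0,0,0,-1],[-0.0006,0.0045,0.0043,0,0,0,-1],[-0.0007,0.006,0.0057,0,0,0,-1],[-0.0008,0.0076,0.007,0,0,0,-1],[-0.0009,0.0092,0.0083,0,0,0,-1],[-0.001,0.0108,0.0097,0,0,0,-1],[-0.001,0.0108,0.0097,0,0,0,-1]]}}

```text
t: 26.25
tcp_pos: [0.6107, 0.132, 0.069]
tcp_rot: [-0.0, 0.0, 0.945, 0.326]
contact_force: [-0.3, 0.7, -0.9]
opening: 0.065
```

```bash
python3 - <<'E'
from edge import *
grab('scene','s23.png');grab('top','t23.png')
s=info()
src=open('bd.py').read().replace('B[:,2]>15','(B[:,1]<-40)&(B[:,2]>22)'); exec(src)
board('top',(165,155,205,190));board('scene',(275,220,340,275))
edges('top',(165,155,205,190),-125,-41,22)
rows([(44.5,21,1,38,0),(46,16,1,34,3),(48.5,8,0,20,6)],-77.5,psi=1.57)
crop('scene',270,170,390,290,5,'s23c.png');crop('top',150,140,230,245,6,'t23c.png')
E
```

```text
t 26.35 tcp [0.6107 0.1317 0.069 ] grasp w [0.6107 0.12   0.0839] bed [-85.9 -77.6  83.9] phi 38.0 psi 1.570 F [-0.5  0.7 -1.7] op 0.06
q [-0.17  0.69  0.25  1.86 -1.07  0.99  2.4 ]
top 280 tilt 20.4 roll 0.6 x [-44.6  38.8] y [-109.8  -48.8] ymid -79.3 z(top surf) at x-ends [60.6, 29.5] rect -3.1 -79.4 [84.6 61.6] 0.1
scene 330 tilt 21.3 roll -1.7 x [-45.3  34.8] y [-109.9  -46.5] ymid -78.2 z(top surf) at x-ends [61.1, 29.8] rect -4.5 -77.8 [82.9 68.2] 0.1
top [[-45.0, -96.0, -63.2], [-30.0, -109.3, -49.4], [-15.0, -109.7, -49.4], [0.0, -109.8, -49.1], [15.0, -109.7, -48.8]] yaw deg 0.26 mid at bar -79.8 at nose -79.2
[-0,-0.004,0.0024,0.0238,-0.0004,-0.0001,-1],
[0,-0.0074,0.0048,0.0471,-0.0004,-0.0001,-1],
[0.0001,-0.0108,0.0072,0.0704,-0.0004,-0,-1],
[0.0001,-0.0139,0.0093,0.1111,-0.0004,-0,-1],
[0.0001,-0.017,0.0115,0.1518,-0.0004,-0,-1],
[0.0002,-0.02,0.0136,0.1925,-0.0004,-0,-1],
[0.0002,-0.0229,0.0159,0.2333,-0.0004,-0,-1],
[0.0002,-0.0258,0.0181,0.274,-0.0004,-0,-1],
[0.0002,-0.0286,0.0204,0.3147,-0.0004,0,-1],
```

View pics/s23c.png

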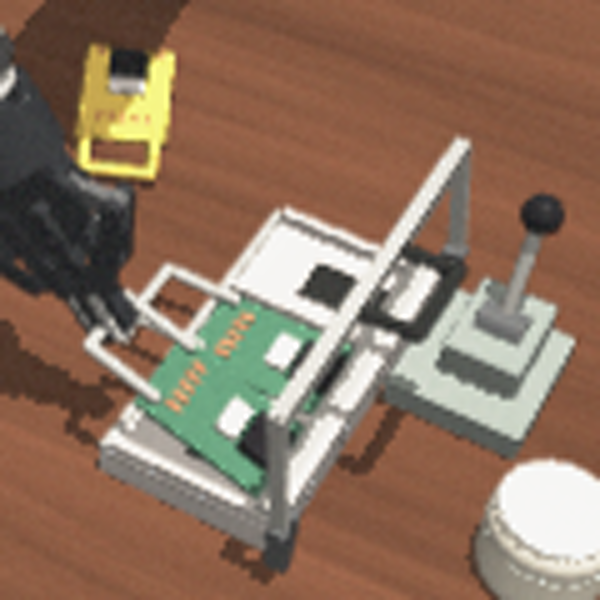

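View pics/t23c.png

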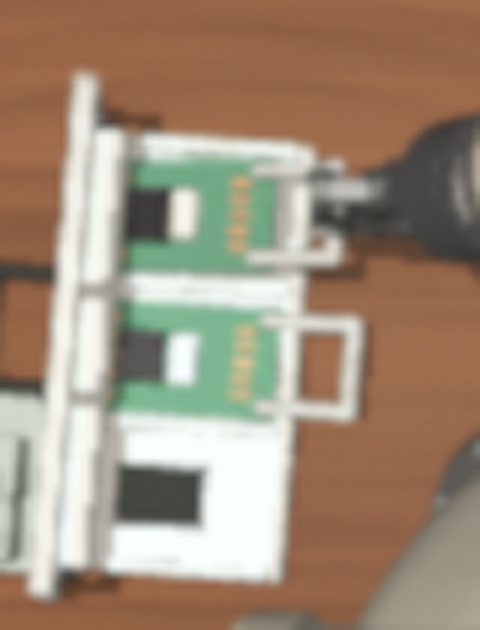

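{"name": "move_arm", "arguments": {"increments": [[0,-0.004,0.0024,0.024,0,0,-1],[0,-0.0074,0.0048,0.047,0,0,-1],[0,-0.0108,0.0072,0.07,0,0,-1],[0,-0.0139,0.0093,0.111,0,0,-1],[0,-0.017,0.0115,0.152,0,0,-1],[0,-0.02,0.0136,0.193,0,0,-1],[0,-0.0229,0.0159,0.233,0,0,-1],[0,-0.0258,0.0181,0.274,0,0,-1],[0,-0.0286,0.0204,0.315,0,0,-1],[0,-0.0286,0.0204,0.315,0,0,-1]]}}

```text
t: 27.35
tcp_pos: [0.6114, 0.123, 0.0355]
tcp_rot: [0.001, -0.001, 0.985, 0.172]
contact_force: [1.6, -0.2, -1.3]
opening: 0.065
```

```bash
python3 - <<'E'
from edge import *
grab('scene','s24.png');grab('top','t24.png')
s=info()
src=open('bd.py').read().replace('B[:,2]>15','(B[:,1]<-40)&(B[:,2]>18)'); exec(src)
board('top',(165,155,205,190));board('scene',(275,220,340,275))
edges('top',(165,155,205,190),-125,-41,18)
rows([(48.5,8,0,20,0),(50,2,0,8,4),(50,0,-2,5,3)],-78,psi=1.55)
E
```

```text
t 27.45 tcp [0.6111 0.1228 0.0355] grasp w [0.6111 0.1163 0.0534] bed [-89.5 -78.2  53.4] phi 20.0 psi 1.571 F [ 1.9  1.5 -2. ] op 0.064
q [-0.41  0.68  0.39  1.88 -0.89  0.8   2.16]
top 303 tilt 8.7 roll -1.6 x [-45.1  38.4] y [-108.1  -46.8] ymid -77.4 z(top surf) at x-ends [40.6, 27.8] rect -3.3 -77.3 [85.  61.6] 1.8
scene 307 tilt 7.9 roll -2.3 x [-48.3  35. ] y [-108.9  -45.2] ymid -77.1 z(top surf) at x-ends [39.9, 28.4] rect -7.0 -76.4 [86.5 67.6] 0.5
top [[-45.0, -109.0, -52.9], [-30.0, -108.1, -48.4], [-15.0, -107.8, -48.2], [0.0, -107.2, -47.1], [15.0, -107.1, -46.8]] yaw deg 3.45 mid at bar -83.1 at nose -74.6
[0.0001,-0.0034,0.0032,0.0526,-0.0059,0.0199,-1],
[0.0001,-0.0056,0.0064,0.105,-0.0054,0.0201,-1],
[0.0001,-0.0077,0.0097,0.1574,-0.0048,0.0202,-1],
[0.0002,-0.0097,0.013,0.2097,-0.0043,0.0203,-1],
[0.0002,-0.0108,0.015,0.2272,-0.0041,0.0204,-1],
[0.0002,-0.012,0.0171,0.2446,-0.004,0.0204,-1],
[0.0002,-0.0131,0.0191,0.2621,-0.0038,0.0205,-1],
```

{"name": "move_arm", "arguments": {"increments": [[0,-0.0034,0.0032,0.053,-0.003,0.01,-1],[0,-0.0056,0.0064,0.105,-0.005,0.02,-1],[0,-0.0077,0.0097,0.157,-0.005,0.02,-1],[0,-0.0097,0.013,0.21,-0.004,0.02,-1],[0,-0.0108,0.015,0.227,-0.004,0.02,-1],[0,-0.012,0.0171,0.245,-0.004,0.02,-1],[0,-0.0131,0.0191,0.262,-0.004,0.02,-1],[0,-0.0131,0.0191,0.262,-0.004,0.02,-1]]}}

```text
t: 28.25
tcp_pos: [0.6114, 0.1178, 0.0131]
tcp_rot: [0.001, 0.01, 0.999, 0.044]
contact_force: [0.9, 2.5, 0.7]
opening: 0.061
```

```bash
python3 - <<'E'
from edge import *
grab('scene','s25.png');grab('top','t25.png')
s=info()
src=open('bd.py').read().replace('B[:,2]>15','(B[:,1]<-40)&(B[:,2]>18)'); exec(src)
board('top',(165,155,205,190));board('scene',(275,220,340,275))
crop('scene',270,170,390,290,5,'s25c.png')
E
```

```text
t 28.35 tcp [0.6114 0.1171 0.0131] grasp w [0.6114 0.1155 0.0321] bed [-90.3 -78.5  32.1] phi 5.0 psi 1.550 F [1.3 0.7 0.5] op 0.057
q [-0.64  0.74  0.56  1.87 -0.71  0.73  1.9 ]
top 108 tilt 3.4 roll -0.0 x [-1.4 39.6] y [-108.4  -46.6] ymid -77.5 z(top surf) at x-ends [28.8, 26.4] rect 18.7 -77.4 [41.8 62.2] 0.1
scene 292 tilt -0.8 roll -0.7 x [-48.9  34.2] y [-108.2  -45.8] ymid -77.0 z(top surf) at x-ends [26.0, 27.2] rect -7.3 -75.9 [69.2 85.8] 89.9
```

View pics/s25c.png

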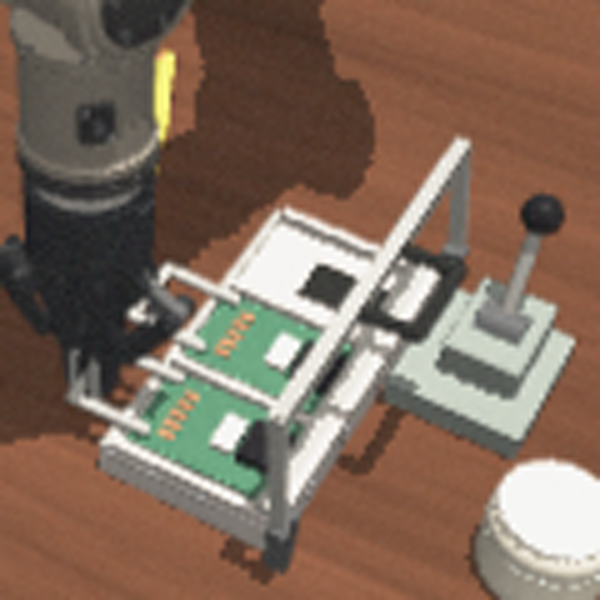

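{"name": "move_arm", "arguments": {"increments": [[0,0,0.001,0,0,0,-1],[0,0,0.001,0,0,0,-0.6],[0,0,0.001,0,0,0,-0.6],[0,0,0.001,0,0,0,-0.6],[0,0,0.001,0,0,0,-0.6],[0,0,-0.005,0,0,0,-0.6],[0,0,-0.015,0,0,0,-0.6],[0,0,-0.03,0,0,0,-0.6],[0,0,-0.06,0,0,0,-0.6],[0,0,-0.1,0,0,0,-0.6],[0,0,-0.14,0,0,0,-0.8],[0,0,-0.18,0,0,0,-1],[0,0,-0.2,0,0,0,-1],[0,0,-0.2,0,0,0,-1]]}}

```text
t: 29.75
tcp_pos: [0.613, 0.0986, 0.2173]
tcp_rot: [0.004, 0.011, 0.999, 0.045]
contact_force: [0.5, -1.1, 0.3]
opening: 0.0
```

```bash
python3 - <<'E'
from edge import *
grab('scene','s26.png');grab('top','t26.png')
s=info()
src=open('bd.py').read().replace('B[:,2]>15','(B[:,1]<-40)&(B[:,2]>18)'); exec(src)
board('top',(165,155,205,190));board('scene',(275,220,340,275))
crop('scene',270,170,390,290,5,'s26c.png')
crop('top',115,140,220,245,5,'t26c.png')
# bar & grip & lever measurement
p,d=last('scene');Q=pts('scene',d)
B=np.array([wb(a) for a in Q[150:290,270:400].reshape(-1,3)])
m=(B[:,2]>70)&(B[:,2]<160)&(B[:,0]>40)&(B[:,0]<170)&(abs(B[:,1])<160)
for lab,sel in(('lever',m&(B[:,1]>90)),('bar',m&(abs(B[:,1])<110))):
    C=B[sel];print(lab,len(C),C.mean(0).round(1),np.percentile(C,[3,97],axis=0).round(1).tolist())
c=p[150:290,270:400].reshape(-1,3).astype(int);dk=(c.max(1)<70)
C=B[dk&(B[:,2]>95)&(B[:,1]>60)&(B[:,1]<180)];print('ball',len(C),C.mean(0).round(1),C.min(0).round(),C.max(0).round())
C=B[dk&(B[:,2]>60)&(abs(B[:,1])<45)];print('grip',len(C),C.mean(0).round(1))
E
```

```text
t 29.85 tcp [0.6109 0.0995 0.2134] grasp w [0.6108 0.0978 0.2323] bed [-107.9  -79.   232.3] phi 5.1 psi 1.550 F [-0.1 -0.4 -0.9] op -0.002
q [-0.77  0.49  0.76  1.77 -0.48  1.05  1.73]
top 74 tilt 3.7 roll 1.7 x [12.1 39.4] y [-107.5  -46.1] ymid -76.8 z(top surf) at x-ends [27.1, 25.4] rect 25.8 -77.2 [62.4 27.3] 89.5
scene 300 tilt 0.1 roll -0.5 x [-50.2  33.9] y [-109.   -46.1] ymid -77.6 z(top surf) at x-ends [25.8, 25.6] rect -8.8 -76.5 [88.7 67.1] 0.2
lever 177 [ 83.3 109.6 111. ] [[44.8, 92.2, 73.4], [119.2, 131.5, 133.9]]
bar 494 [ 68.6  12.9 125.3] [[43.3, -98.3, 84.2], [115.1, 105.4, 134.0]]
ball 50 [110.6 103.2 124.3] [ 99.  95. 113.] [122. 114. 134.]
grip 89 [ 76.9  -4.1 129.5]
```

View pics/s26c.png

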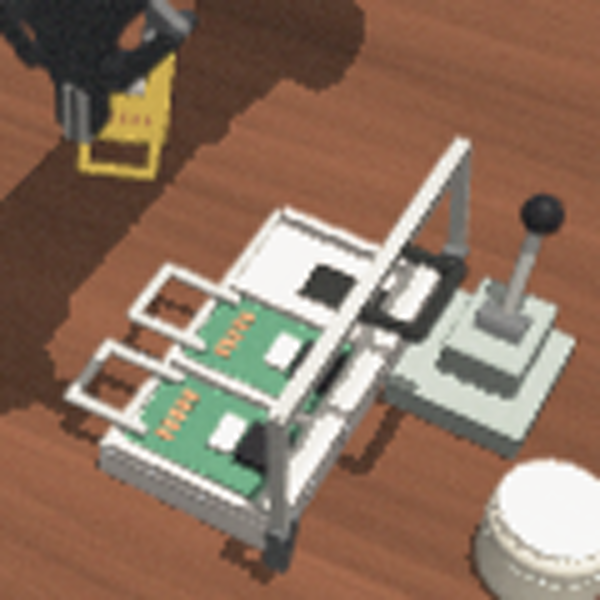

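View pics/t26c.png

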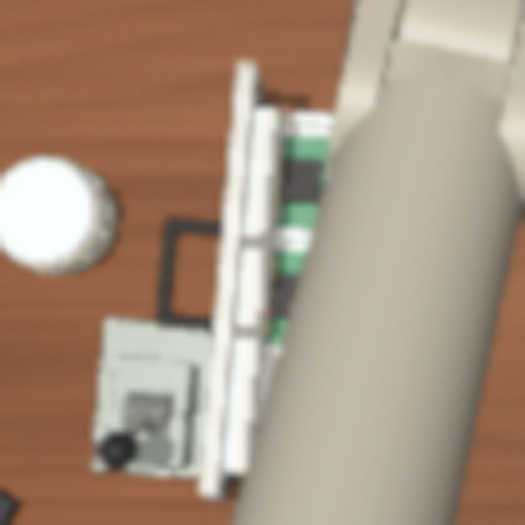

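```bash
python3 - <<'E'
from plan import *
s=state()
Rt=ori(1.515,np.radians(-25)); H=bw(88,-1,127)
up=H-Rt[:,2]*.12
a=rel(up,1.515,-25,19,s=s);show([a],-.4)
E
```

```text
[0.0696,0.239,0.016,0.5254,0.0081,0.0344,-0.4],
```

{"name": "move_arm", "arguments": {"increments": [[0.008,0.028,-0.02,0.06,0.001,0.004,-0.4],[0.016,0.055,-0.02,0.12,0.002,0.008,-0.4],[0.024,0.083,-0.02,0.18,0.003,0.012,-0.4],[0.032,0.11,-0.02,0.24,0.004,0.016,-0.4],[0.04,0.138,-0.02,0.3,0.005,0.02,-0.4],[0.048,0.165,-0.01,0.36,0.006,0.024,-0.4],[0.056,0.192,0,0.42,0.007,0.028,-0.4],[0.064,0.22,0.01,0.48,0.008,0.032,-0.4],[0.0696,0.239,0.016,0.525,0.008,0.034,-0.4],[0.0696,0.239,0.016,0.525,0.008,0.034,-0.4],[0.0696,0.239,0.016,0.525,0.008,0.034,-0.4]]}}

```text
t: 30.95
tcp_pos: [0.5455, 0.3406, 0.2169]
tcp_rot: [-0.007, 0.026, 0.976, -0.217]
contact_force: [-0.5, -0.7, 0.8]
opening: 0.3
```

```bash
python3 - <<'E'
from plan import *
grab('scene','s27.png');grab('top','t27.png')
s=info()
a=rel(bw(88,-1,127),1.515,-25,19,s=s);show([a],-.4)
crop('scene',270,130,400,290,4,'s27c.png');crop('top',105,140,225,245,5,'t27c.png')
E
```

```text
t 31.05 tcp [0.5466 0.3384 0.2185] grasp w [0.5471 0.3465 0.2357] bed [136.8  -1.4 235.7] phi -25.0 psi 1.513 F [0.1 0.3 0.1] op 0.3
q [-1.31  0.77  0.88  1.48 -0.21  1.38  1.06]
[0.0003,0.0019,0.1192,-0.0007,-0.0009,-0.0019,-0.4],
```

View pics/s27c.png

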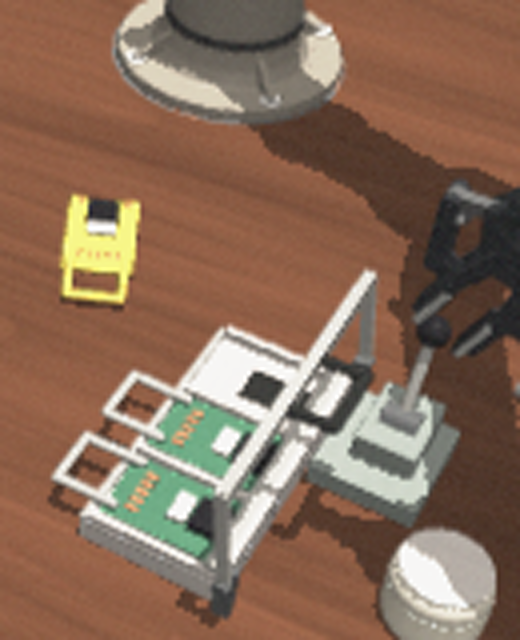

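View pics/t27c.png

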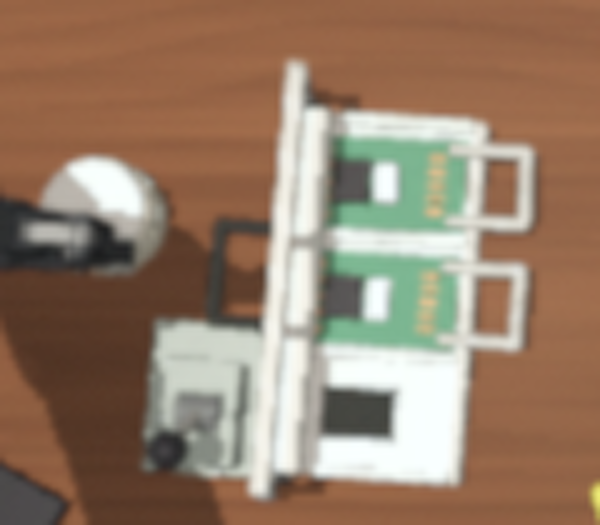

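{"name": "move_arm", "arguments": {"increments": [[0,0.002,0.02,0,0,0,-0.4],[0,0.002,0.05,0,0,0,-0.4],[0,0.002,0.08,0,0,0,-0.4],[0,0.002,0.105,0,0,0,-0.4],[0,0.002,0.119,0,0,0,-0.4],[0,0.002,0.119,0,0,0,-0.4],[0,0.002,0.119,0,0,0,-1],[0,0.002,0.119,0,0,0,-1],[0,0.002,0.119,0,0,0,-1],[0,0.002,0.119,0,0,0,-1]]}}

```text
t: 32.05
tcp_pos: [0.5446, 0.2903, 0.111]
tcp_rot: [-0.005, 0.028, 0.976, -0.216]
contact_force: [0.9, -0.9, 4.9]
opening: 0.088
```

```bash
python3 - <<'E'
from plan import *
s=info()
p,Rm=cur(s);g=wb(p-Rm[:,2]*.019)
a0=np.arctan2(g[2]-40,g[0]-62);r=np.hypot(g[2]-40,g[0]-62);t0=np.radians(161)-a0;print('theta',t0,r)
N=18;rows_=[]
for k in range(1,N+1):
    f=k/N;a=a0+t0*f;rr=r+(89.3-r)*f;rows_.append(rel(bw(62+rr*np.cos(a),g[1],40+rr*np.sin(a)),1.515,-25+45*f,s=s))
show(rows_,-1)
E
```

```text
t 32.05 tcp [0.5446 0.2903 0.111 ] grasp w [0.5451 0.2984 0.1283] bed [ 88.6  -2.1 128.3] phi -25.0 psi 1.513 F [ 0.9 -0.9  4.9] op 0.088
q [-1.27  0.84  0.83  1.65 -0.25  1.14  1.09]
theta 1.532047544835574 92.17973246093874
[0,-0.0068,0.0016,-0.0435,0.0009,-0.0022,-1],
[-0,-0.0135,0.0038,-0.0871,0.0009,-0.0022,-1],
[-0,-0.02,0.0066,-0.1308,0.001,-0.0022,-1],
[-0,-0.0261,0.0099,-0.1744,0.001,-0.0022,-1],
[-0,-0.0319,0.0138,-0.218,0.0011,-0.0021,-1],
[-0.0001,-0.0374,0.0182,-0.2617,0.0011,-0.0021,-1],
[-0.0001,-0.0425,0.0231,-0.3053,0.0012,-0.0021,-1],
[-0.0001,-0.0471,0.0284,-0.3489,0.0012,-0.0021,-1],
[-0.0001,-0.0512,0.0341,-0.3926,0.0013,-0.002,-1],
[-0.0001,-0.0548,0.0401,-0.4362,0.0013,-0.002,-1],
[-0.0001,-0.0578,0.0464,-0.4798,0.0014,-0.002,-1],
[-0.0001,-0.0603,0.053,-0.5235,0.0014,-0.002,-1],
[-0.0001,-0.0621,0.0598,-0.5671,0.0015,-0.0019,-1],
[-0.0001,-0.0634,0.0668,-0.6107,0.0015,-0.0019,-1],
[-0.0001,-0.064,0.0738,-0.6544,0.0015,-0.0019,-1],
[-0.0001,-0.064,0.0809,-0.698,0.0016,-0.0019,-1],
[-0.0001,-0.0634,0.088,-0.7416,0.0016,-0.0018,-1],
[-0,-0.0622,0.095,-0.7853,0.0017,-0.0018,-1],
```

{"name": "move_arm", "arguments": {"increments": [[0,-0.0068,0.0016,-0.044,0,-0.002,-1],[0,-0.0135,0.0038,-0.087,0,-0.002,-1],[0,-0.02,0.0066,-0.131,0,-0.002,-1],[0,-0.0261,0.0099,-0.174,0,-0.002,-1],[0,-0.0319,0.0138,-0.218,0,-0.002,-1],[0,-0.0374,0.0182,-0.262,0,-0.002,-1],[0,-0.0425,0.0231,-0.305,0,-0.002,-1],[0,-0.0471,0.0284,-0.349,0,-0.002,-1],[0,-0.0512,0.0341,-0.393,0,-0.002,-1]]}}

```text
t: 32.95
tcp_pos: [0.5414, 0.2317, 0.1034]
tcp_rot: [0.0, 0.027, 0.999, -0.019]
contact_force: [-4.5, 3.2, 8.8]
opening: 0.089
```

```bash
python3 - <<'E'
from plan import *
s=info()
p,Rm=cur(s);g=wb(p-Rm[:,2]*.019);phi0=np.degrees(np.arctan2(Rm[2,1],-Rm[2,2]))
a0=np.arctan2(g[2]-40,g[0]-62);r=np.hypot(g[2]-40,g[0]-62);t0=np.radians(161)-a0;print('theta',t0,r)
N=9;rows_=[]
for k in range(1,N+1):
    f=k/N;a=a0+(t0+.01)*f;rr=r+(89.3-r)*f;rows_.append(rel(bw(62+rr*np.cos(a),-1.,40+rr*np.sin(a)),1.515,phi0+(18-phi0)*f,s=s))
show(rows_,-1)
E
```

```text
t 32.95 tcp [0.5414 0.2317 0.1034] grasp w [0.5414 0.2324 0.1224] bed [ 22.6  -2.2 122.4] phi -2.2 psi 1.516 F [-4.5  3.2  8.8] op 0.089
q [-1.03  0.59  0.69  1.9  -0.45  0.84  1.4 ]
theta 0.7932116811018002 91.35554366000282
[0.0012,-0.0062,0.0043,-0.0391,0.0019,0.0011,-1],
[0.0012,-0.0119,0.0091,-0.0782,0.0019,0.0011,-1],
[0.0012,-0.0172,0.0145,-0.1172,0.0019,0.0012,-1],
[0.0013,-0.0219,0.0203,-0.1563,0.0019,0.0012,-1],
[0.0013,-0.0261,0.0266,-0.1954,0.0019,0.0012,-1],
[0.0013,-0.0297,0.0332,-0.2345,0.0018,0.0013,-1],
[0.0013,-0.0327,0.0401,-0.2735,0.0018,0.0013,-1],
[0.0013,-0.035,0.0473,-0.3126,0.0018,0.0013,-1],
[0.0013,-0.0367,0.0547,-0.3517,0.0018,0.0014,-1],
```

{"name": "move_arm", "arguments": {"increments": [[0.0006,-0.0062,0.0043,-0.039,0.001,0.001,-1],[0.0012,-0.0119,0.0091,-0.078,0.002,0.001,-1],[0.0012,-0.0172,0.0145,-0.117,0.002,0.001,-1],[0.0012,-0.0219,0.0203,-0.156,0.002,0.001,-1],[0.0012,-0.0261,0.0266,-0.195,0.002,0.001,-1],[0.0012,-0.0297,0.0332,-0.234,0.002,0.001,-1],[0.0012,-0.0327,0.0401,-0.273,0.002,0.001,-1],[0.0012,-0.035,0.0473,-0.313,0.002,0.001,-1]]}}

```text
t: 33.75
tcp_pos: [0.539, 0.1958, 0.0586]
tcp_rot: [0.005, 0.027, 0.99, 0.139]
contact_force: [-1.8, -0.3, 5.9]
opening: 0.09
```

```bash
python3 - <<'E'
from plan import *
grab('scene','s28.png')
s=info()
p,Rm=cur(s);g=wb(p-Rm[:,2]*.019)
a0=np.arctan2(g[2]-40,g[0]-62);r=np.hypot(g[2]-40,g[0]-62);t0=np.radians(161)-a0;print('theta',t0,r)
show([rel(bw(-22.5,-1,z),1.515,16,s=s) for z in(70,68,66)],-1)
crop('scene',260,150,400,290,4,'s28c.png')
E
```

```text
t 33.8 tcp [0.5389 0.1949 0.0576] grasp w [0.5386 0.1897 0.0758] bed [-20.3  -1.7  75.8] phi 16.1 psi 1.513 F [ 2.   3.6 -1.4] op 0.089
q [-0.62  0.55  0.4   2.03 -0.82  0.67  1.9 ]
theta 0.078987245983134 89.7205319827288
[0.0007,-0.0038,0.005,0.0014,0.0013,-0.0017,-1],
[0.0008,-0.0043,0.0069,0.0014,0.0013,-0.0017,-1],
[0.0008,-0.0049,0.0088,0.0014,0.0013,-0.0017,-1],
```

View pics/s28c.png

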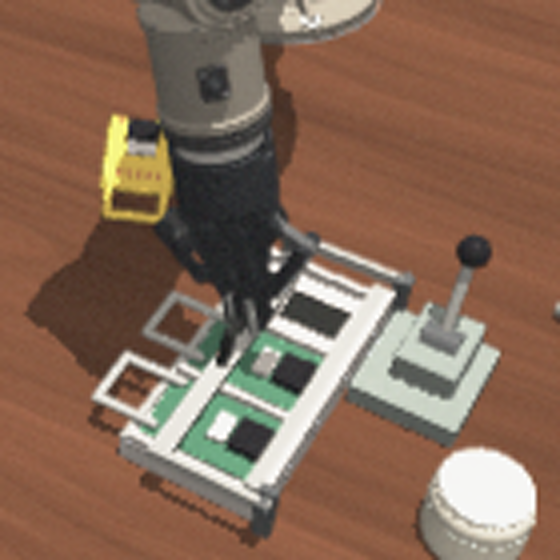

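Go on down to the stop, watching force.

{"name": "move_arm", "arguments": {"increments": [[0.0007,-0.002,0.0025,0,0,0,-1],[0.0007,-0.0038,0.005,0,0,0,-1],[0.0007,-0.0043,0.0069,0,0,0,-1],[0.0007,-0.0043,0.0069,0,0,0,-1]]}}

```text
t: 34.2
tcp_pos: [0.5389, 0.1935, 0.053]
tcp_rot: [0.005, 0.028, 0.989, 0.142]
contact_force: [-9.9, -4.9, 32.3]
opening: 0.094
```

```bash
python3 - <<'E'
from plan import *
s=info()
p,Rm=cur(s);g=wb(p-Rm[:,2]*.019)
a0=np.arctan2(g[2]-40,g[0]-62);r=np.hypot(g[2]-40,g[0]-62);t0=np.radians(161)-a0;print('theta',t0,r)
E
```

```text
t 34.2 tcp [0.5389 0.1935 0.053 ] grasp w [0.5386 0.1882 0.0713] bed [-21.8  -1.8  71.3] phi 16.3 psi 1.514 F [-9.9 -4.9 32.3] op 0.094
q [-0.61  0.56  0.39  2.03 -0.83  0.66  1.92]
theta 0.025497717556495658 89.4134166768124
```

{"name": "move_arm", "arguments": {"increments": [[0,0,-0.001,0,0,0,-0.4],[0,0,-0.001,0,0,0,-0.4],[0,0,-0.001,0,0,0,-0.4],[0,0,-0.001,0,0,0,-0.4],[0,0,-0.02,0,0,0,-0.4],[0,0,-0.05,0,0,0,-0.4],[0,0,-0.09,0,0,0,-0.6],[0,0,-0.12,0,0,0,-1],[0,-0.03,-0.15,0,0,0,-1],[0,-0.06,-0.15,0,0,0,-1],[0,-0.06,-0.15,0,0,0,-1]]}}

```text
t: 35.3
tcp_pos: [0.5328, 0.0893, 0.1799]
tcp_rot: [0.006, 0.031, 0.99, 0.141]
contact_force: [-0.7, -0.3, -0.2]
opening: -0.002
```

```bash
python3 - <<'E'
from edge import *
grab('scene','s29.png');grab('top','t29.png')
s=info()
crop('scene',270,170,390,290,5,'s29c.png')
p,d=last('scene');Q=pts('scene',d)
B=np.array([wb(a) for a in Q[150:290,270:400].reshape(-1,3)]);c=p[150:290,270:400].reshape(-1,3).astype(int)
lum=c.mean(1)
# bar strip top surface
for y0 in(-110,-80,-50,0,50,80,110):
    C=B[(abs(B[:,0]+22)<5)&(abs(B[:,1]-y0)<10)&(lum>150)];print('bar',y0,len(C),np.median(C,0).round(1) if len(C) else '')
dk=c.max(1)<70
C=B[dk&(B[:,2]>95)&(B[:,1]>60)&(B[:,1]<180)&(B[:,0]>80)];print('ball',len(C),C.mean(0).round(1))
C=B[(B[:,2]>55)&(abs(B[:,1])<32)&(abs(B[:,0]+22)<15)];print('grip',len(C),C.mean(0).round(1),np.percentile(C[:,2],90))
p,d=last('top');Q=pts('top',d)
B=np.array([wb(a) for a in Q[140:250,110:215].reshape(-1,3)]);c=p[140:250,110:215].reshape(-1,3).astype(int);dk=c.max(1)<70
C=B[dk&(B[:,2]>95)&(B[:,1]>60)&(B[:,1]<180)&(B[:,0]>80)];print('ball top',len(C),C.mean(0).round(1))
E
```

```text
t 35.4 tcp [0.5327 0.0936 0.1797] grasp w [0.5324 0.0882 0.1979] bed [-121.9   -1.2  197.9] phi 16.3 psi 1.512 F [-0.2  0.9  0.5] op 0.001
q [-0.58  0.35  0.57  2.   -0.61  0.91  1.86]
bar -110 17 [ -21.5 -111.1   37.5]
bar -80 15 [-22.4 -79.7  37.5]
bar -50 16 [-22.1 -50.1  37.5]
bar 0 10 [-21.1  -0.6  37.5]
bar 50 10 [-21.1  53.2  37.3]
bar 80 12 [-23.   78.1  37.6]
bar 110 13 [-22.1 107.7  36.4]
ball 51 [110.6 104.  124. ]
grip 57 [-21.2   0.8  72.8] 76.98731505842021
ball top 30 [108.4 109.1 127.7]
```

View pics/s29c.png

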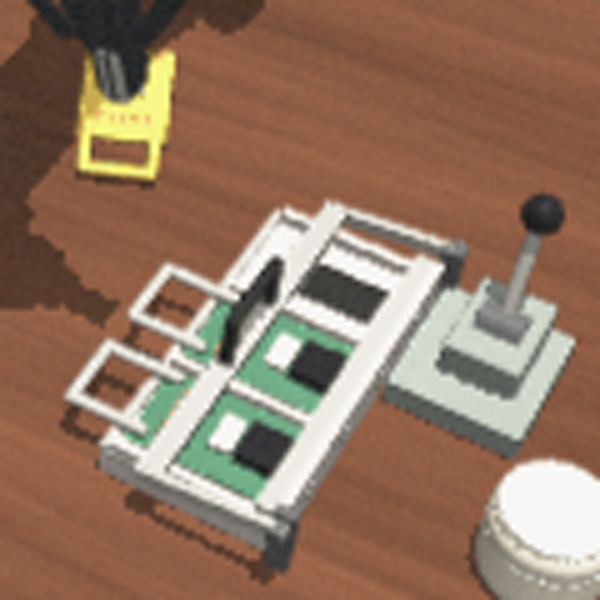

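```bash
python3 - <<'E'
from plan import *
s=state()
show([rel(bw(-22,0,z),1.515,5,0,s=s) for z in(110,80,74,71)],-1)
E
```

```text
[0.0015,0.0712,0.0934,0.197,0.0013,-0.0029,-1],
[0.0016,0.0628,0.1222,0.197,0.0013,-0.0029,-1],
[0.0016,0.0611,0.128,0.197,0.0013,-0.0029,-1],
[0.0016,0.0603,0.1308,0.197,0.0013,-0.0029,-1],
```

{"name": "move_arm", "arguments": {"increments": [[0.0015,0.02,0.02,0.05,0,-0.001,-1],[0.0015,0.04,0.05,0.1,0,-0.003,-1],[0.0015,0.06,0.075,0.15,0,-0.003,-1],[0.0015,0.0712,0.0934,0.197,0,-0.003,-1],[0.0015,0.0665,0.11,0.197,0,-0.003,-1],[0.0015,0.0628,0.1222,0.197,0,-0.003,-1],[0.0015,0.0611,0.128,0.197,0,-0.003,-1],[0.0015,0.0611,0.128,0.197,0,-0.003,-1]]}}

```text
t: 36.2
tcp_pos: [0.5356, 0.1896, 0.0753]
tcp_rot: [-0.0, 0.028, 0.999, 0.046]
contact_force: [-9.5, 3.2, 18.0]
opening: 0.002
```

```bash
python3 - <<'E'
from plan import *
s=info();print(wb(s['tcp_pos']))
E
```

```text
t 36.2 tcp [0.5356 0.1896 0.0753] grasp w [0.5356 0.1878 0.0942] bed [-22.3   1.2  94.2] phi 5.2 psi 1.515 F [-9.5  3.2 18. ] op 0.002
q [-0.81  0.54  0.53  1.99 -0.55  0.71  1.6 ]
[-20.54649067   1.22508403  75.30184491]
```

```bash
python3 - <<'E'
from plan import *
s=state()
show([rel(bw(x,y,z),1.515,0,0,s=s) for x,y,z in((-22,0,190),(110,155,190),(110,155,106))],-1)
E
```

```text
[-0.0009,0.009,-0.1144,0.0911,-0.0026,-0.0001,-1],
[0.1541,0.1404,-0.1019,0.0911,-0.0026,-0.0001,-1],
[0.1539,0.1328,-0.0183,0.0911,-0.0026,-0.0001,-1],
```

{"name": "move_arm", "arguments": {"increments": [[0,0.002,-0.02,0,0,0,-1],[0,0.004,-0.06,0.03,0,0,-1],[0,0.008,-0.1,0.06,0,0,-1],[0.02,0.025,-0.114,0.09,-0.002,0,-1],[0.05,0.05,-0.112,0.09,-0.002,0,-1],[0.08,0.076,-0.11,0.09,-0.002,0,-1],[0.105,0.1,-0.107,0.09,-0.002,0,-1],[0.13,0.12,-0.104,0.09,-0.002,0,-1],[0.154,0.14,-0.102,0.09,-0.002,0,-1],[0.154,0.14,-0.102,0.09,-0.002,0,-1],[0.154,0.14,-0.102,0.09,-0.002,0,-1]]}}

```text
t: 37.3
tcp_pos: [0.3892, 0.328, 0.19]
tcp_rot: [-0.0, 0.028, 1.0, 0.001]
contact_force: [0.3, 0.6, -0.2]
opening: 0.003
```

```bash
python3 - <<'E'
from plan import *
grab('scene','s30.png')
s=info();print(wb(s['tcp_pos']))
show([rel(bw(x,y,z),1.515,0,0,s=s) for x,y,z in((110,155,106),)],-1)
crop('scene',270,130,420,290,4,'s30c.png')
E
```

```text
t 37.35 tcp [0.3899 0.3273 0.1901] grasp w [0.3899 0.3273 0.2091] bed [108.8 154.4 209.1] phi 0.1 psi 1.514 F [-0.  -0.4  0.1] op 0.004
q [-1.39  0.3   0.69  2.03 -0.24  0.9   0.94]
[108.83283125 154.38338313 190.06124621]
[0.0006,0.0011,0.0841,0.001,-0.0005,-0.0011,-1],
```

View pics/s30c.png

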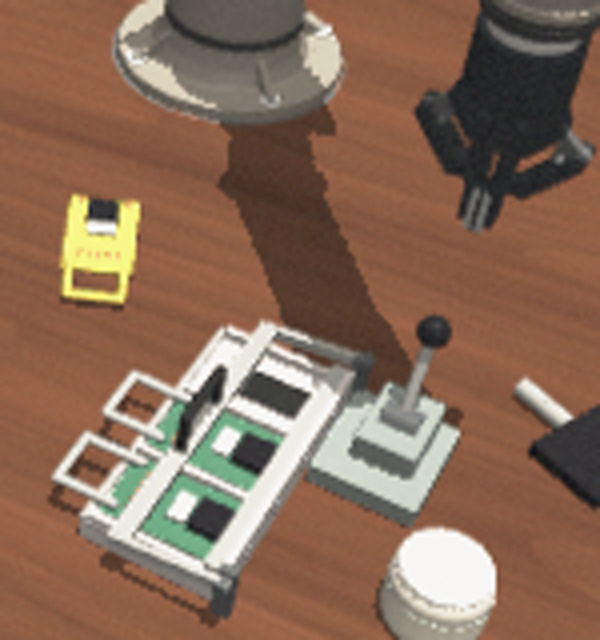

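{"name": "move_arm", "arguments": {"increments": [[0,0.001,0.03,0,0,0,-1],[0,0.001,0.06,0,0,0,-1],[0,0.001,0.084,0,0,0,-1],[-0.006,0.001,0.084,0,0,0,-1],[-0.013,0.001,0.084,0,0,0,-1],[-0.02,0.001,0.084,0,0,0,-1],[-0.027,0.001,0.084,0,0,0,-1],[-0.034,0.001,0.084,0,0,0,-1],[-0.041,0.001,0.084,0,0,0,-1],[-0.048,0.001,0.085,0,0,0,-1],[-0.055,0.001,0.086,0,0,0,-1],[-0.062,0.001,0.088,0,0,0,-1],[-0.069,0.001,0.09,0,0,0,-1]]}}

```text
t: 38.65
tcp_pos: [0.4594, 0.3244, 0.0998]
tcp_rot: [-0.0, 0.028, 1.0, 0.0]
contact_force: [-0.5, 0.6, 1.1]
opening: 0.002
```

```bash
python3 - <<'E'
from plan import *
grab('scene','s31.png')
s=info();print(wb(s['tcp_pos']))
crop('scene',300,150,400,270,5,'s31c.png')
E
```

```text
t 38.7 tcp [0.4605 0.3241 0.0997] grasp w [0.4605 0.3241 0.1187] bed [109.6  83.7 118.7] phi 0.0 psi 1.513 F [-0.1 -0.2 -0.8] op -0.002
q [-1.17  0.52  0.58  1.97 -0.41  0.77  1.16]
[109.58727325  83.71895319  99.67245784]
```

View pics/s31c.png

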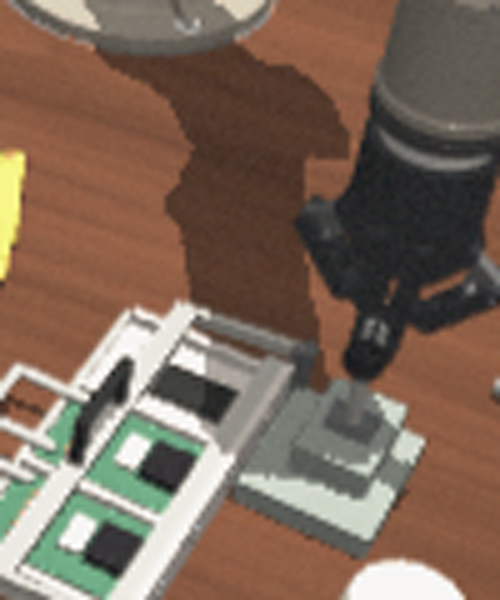

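{"name": "move_arm", "arguments": {"increments": [[-0.007,0,0.003,0,0,0,-1],[-0.014,0,0.006,0,0,0,-1],[-0.02,0,0.009,0,0,0,-1],[-0.025,0,0.01,0,0,0,-1],[-0.025,0,0.01,0,0,0,-1]]}}

```text
t: 39.2
tcp_pos: [0.4768, 0.3237, 0.0914]
tcp_rot: [-0.01, 0.027, 1.0, 0.0]
contact_force: [-36.4, -5.2, 51.1]
opening: -0.003
```

```bash
python3 - <<'E'
from plan import *
grab('scene','s32.png')
s=info();print(wb(s['tcp_pos']))
crop('scene',300,150,400,270,5,'s32c.png')
E
```

```text
t 39.25 tcp [0.4768 0.3237 0.0914] grasp w [0.4771 0.3237 0.1104] bed [110.1  67.1 110.4] phi 0.0 psi 1.516 F [-35.7  -5.2  50.3] op -0.002
q [-1.12  0.56  0.57  1.93 -0.43  0.79  1.2 ]
[110.1234575   67.4939221   91.38381981]
```

View pics/s32c.png

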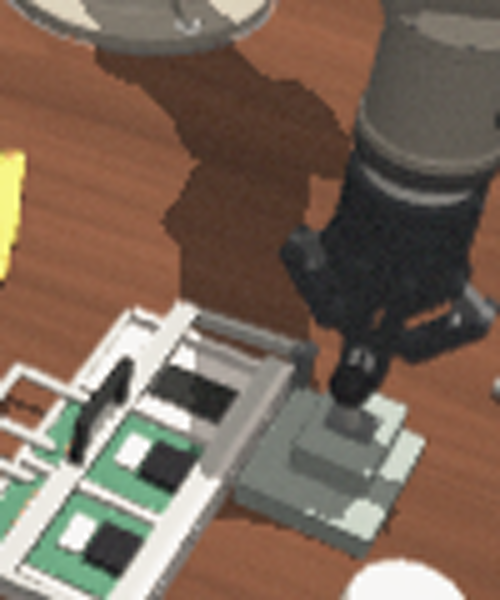

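{"name": "move_arm", "arguments": {"increments": [[0.008,0,-0.002,0,0,0,-1],[0.025,0,-0.01,0,0,0,-1],[0.05,0,-0.04,0,0,0,-1],[0.08,0,-0.08,0,0,0,-1],[0.1,0,-0.11,0,0,0,-1],[0.1,0,-0.11,0,0,0,-1]]}}

```text
t: 39.85
tcp_pos: [0.3788, 0.3311, 0.2066]
tcp_rot: [-0.008, 0.026, 1.0, 0.003]
contact_force: [-0.4, -0.3, -0.1]
opening: 0.001
```

```bash
python3 - <<'E'
from plan import *
s=info()
for n,b in(('scene',(300,170,410,280)),('top',(110,150,215,250))):
    p,d=grab(n,'%s33.png'%n);Q=pts(n,d);u0,v0,u1,v1=b
    B=np.array([wb(a) for a in Q[v0:v1,u0:u1].reshape(-1,3)]);c=p[v0:v1,u0:u1].reshape(-1,3).astype(int)
    C=B[(c.max(1)<70)&(B[:,2]>85)&(B[:,2]<150)&(B[:,0]>80)&(B[:,0]<140)&(B[:,1]<140)];print('ball',n,len(C),C.mean(0).round(1),np.percentile(C,[3,97],axis=0).round(0).tolist())
crop('scene',270,170,390,290,5,'s33c.png');crop('top',105,140,225,245,5,'t33c.png')
E
```

```text
t 39.85 tcp [0.3788 0.3311 0.2066] grasp w [0.3792 0.3309 0.2256] bed [111.9 165.3 225.6] phi 0.4 psi 1.518 F [-0.4 -0.3 -0.1] op 0.001
q [-1.41  0.26  0.69  2.02 -0.23  0.94  0.92]
ball scene 59 [110.4  39.  119.8] [[100.0, 31.0, 109.0], [120.0, 50.0, 127.0]]
ball top 27 [108.1  45.9 124.5] [[101.0, 39.0, 117.0], [117.0, 53.0, 130.0]]
```

View pics/s33c.png

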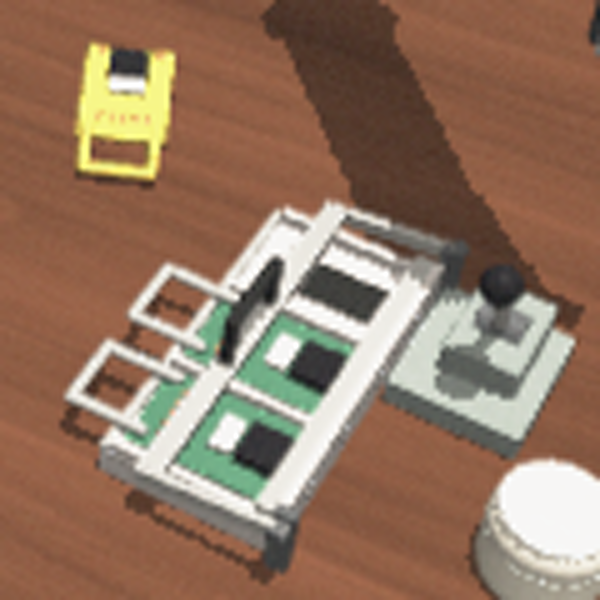

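View pics/t33c.png

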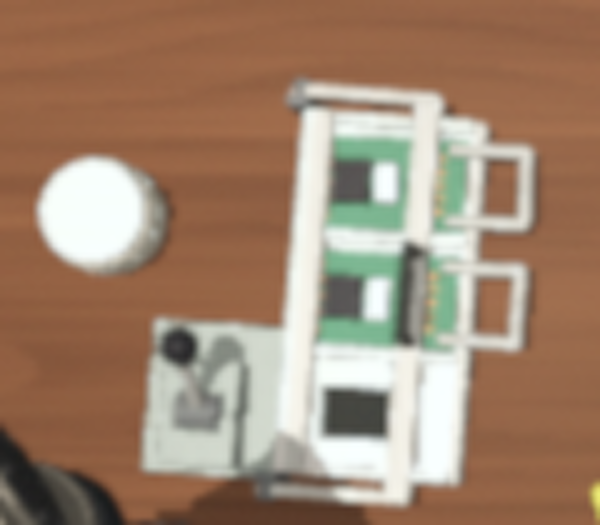

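View pics/scene33.png

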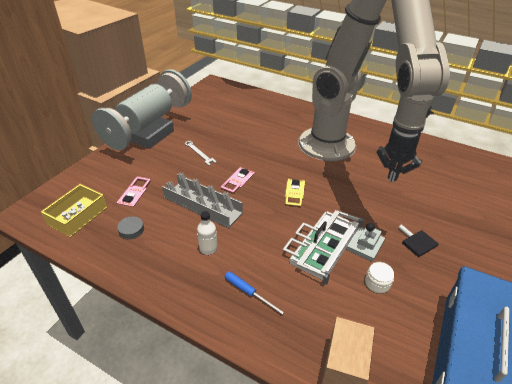

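```bash
python3 - <<'E'
from edge import *
src=open('bd.py').read()
exec(src.replace('B[:,2]>15','(B[:,1]<-40)&(B[:,2]>18)'));board('scene',(275,220,340,275));board('top',(165,155,205,190))
exec(src.replace('B[:,2]>15','(B[:,1]>-38)&(B[:,2]>18)'));board('scene',(290,200,345,260));board('top',(165,180,205,215))
p,d=last('top');Q=pts('top',d);B=np.array([wb(a) for a in Q[140:250,160:215].reshape(-1,3)])
for n in('top','scene'):
    p,d=last(n);Q=pts(n,d);sl=(slice(140,250),slice(160,215)) if n=='top' else (slice(150,290),slice(270,400))
    B=np.array([wb(a) for a in Q[sl].reshape(-1,3)]);lum=p[sl].reshape(-1,3).mean(1)
    C=B[(abs(B[:,0]+22)<4)&(abs(B[:,1])>36)&(abs(B[:,1])<112)&(lum>150)];print(n,'bar top z',np.median(C[:,2]))
    F=B[(B[:,0]>0)&(B[:,0]<30)&(B[:,1]>48)&(B[:,1]<110)];print('floor',np.median(F[:,2]));L=B[(B[:,0]>44)&(B[:,0]<56)&(abs(B[:,1])<100)];print('lip (38)',np.median(L[:,2]))
E
```

```text
scene 245 tilt 0.6 roll -0.3 x [-50.8  34.9] y [-107.8  -44.4] ymid -76.1 z(top surf) at x-ends [26.2, 25.3] rect -7.7 -76.0 [67.1 86.9] 88.2
top 234 tilt 0.8 roll 1.3 x [-47.3  39.6] y [-108.   -46.4] ymid -77.2 z(top surf) at x-ends [26.1, 24.9] rect -3.9 -77.5 [87.7 62.5] 1.0
scene 200 tilt -0.0 roll -0.3 x [-51.5  35.5] y [-31.   33.1] ymid 1.0 z(top surf) at x-ends [25.6, 25.7] rect -8.1 2.0 [67.7 90. ] 88.7
top 251 tilt 0.3 roll 1.0 x [-47.8  39.8] y [-30.6  30.9] ymid 0.2 z(top surf) at x-ends [26.1, 25.7] rect -4.5 0.4 [89.3 63.7] 0.9
top bar top z 36.856481439659696
floor 20.964701255455243
lip (38) 37.286821566748785
scene bar top z 37.2800462632924
floor 21.369847850999882
lip (38) 38.58209279953301
```

```bash
python3 -c "
from bench import job; print(job.finish_job())"
```

```text
the job is handed in; nothing more can be done
None
```

I swung the hold-down bar open to about 1.5 rad and moved both green boards from the rack into the bed, since only two were there. One went into bay 2 and the other into bay 1, each hooked under the lip and lowered flat. I then closed the bar down to its stop and pushed the lever over last. The job was handed in at about t = 40 s.

**Last checks:**
- **Boards:** both lie flat, within about 1° of tilt. Their top surfaces are about 25.7 mm above the bench (25 expected), and each is centred in its bay to within about 2 mm.
- **Bar:** its top reads 36.9 to 37.3 mm. The cameras read about 1 mm high on the bay floor. An 18 N press on the grip moved it no further, so I take it as shut.
- **Lever:** the ball is at bed y of about 39 to 46 mm, leaning away from the robot. That matches 1.0 rad if the lever's travel is symmetric, which I assumed.
- **Loose items:** the bottle and tin are upright, the rack is empty, and the arm was clear of everything.

**Disagreements:**
- The two cameras differed by 2 to 4 mm on where the bed is, so I used the average. The bar's arc agreed with it to about 1 mm at first, drifting to 3 mm near fully open.
- At the lever's stop the force reached about 36 N sideways and 51 N upward. It came through the finger pads, not the gripper body or arm, and I backed off at once.

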